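Open the drinks stall: unstack the ingredient boxes and set each in its place

ROBOT

A 6-joint arm with a two-finger parallel gripper is mounted at the origin on the work surface. World frame = base frame: x ahead of the robot, y to its left, z up, the work surface at z = 0. Lengths are in mm, angles in rad, forces in N, time in s.
With the tool pointing down it reaches from about 350 to 775 mm from the base axis. Payload 7.3 kg.
Tool frame: the origin (TCP) lies at the very end of the fingers, on their centre line; the grasp point (between the pads) lies 19 mm behind it; x points along the fingers, y is the direction in which the jaws open and shut, and the axes are right-handed (so a half turn about x gives the same grasp; the last joint's range is limited). The gripper opens to 92 mm and grips with 3 to 60 N. Pads are 19 mm wide; open, the fingers measure 130 mm over their backs; the gripper's body (75 mm by 190 mm) begins 47 mm behind the grasp point.
Start: joints at [-1.472, 0.342, 1.524, -0, 1.275, -0.146], TCP at [127.262, -509.362, 226.741] pointing down, gripper open.
Joint ranges: [-2.53, 2.53], [-0.77, 2.02], [0.04, 2.7], [-1, 4.14], [0.28, 2.66], [-3.11, 3.11]. Speed limits (rad/s): [2.57, 2.57, 3.14, 3.14, 3.14, 3.14].

INTERFACE

Orientations are given as [roll, pitch, yaw] about the fixed x, y, z axes, in that order (R = Rz(yaw) Ry(pitch) Rx(roll)).
In Python, from plant import bot gives the robot as it stands.
- The arm moves only by the tool step_arm, never from a script. Its argument "targets" is a list that holds one entry, the list of rows, each a list of 4 numbers: the shift along the tool's x, y, z in m, then the turn about the tool's x in degrees. A call has exactly 5 rows; each row is the pose to reach, as a shift and turn from the pose measured when the call began, along the tool's axes at that moment; what a row does not reach only later rows make up. A row lasts 1/12 s, in which the tool goes at most 41.7 mm and 7.16 degrees, less where a joint would pass 70% of its speed; a pose out of reach is approached as far as the arm can. A call with a gripper value outside its range is refused whole. "jaw" is the closure, from 0 (fully open) to 1 (shut), set as the call begins (left out, the last holds). The fingers move at their own pace and stop on an object; the grip force is fixed at half the most. Time passes only in rows, so rows that repeat a pose let the fingers close, or fill a call up. It gives the time, the measured TCP pose, the force and the opening at its end, in the units of the state.
- bot.get_obs(): the state, without advancing time (a new reading comes with each control period).
- bot.capture(name): name is "scene" or "top" or "wrist"; returns a dict with "color" (420x560x3 uint8, red, green, blue), "depth" (420x560 float32, mm along the optical axis (not along the pixel's ray), 0 where there is no reading), "fov_y" (degrees; the focal length in pixels is half the picture's height over the tangent of half this angle, whatever the lens; pixels are square), "cx", "cy" (the principal point, pixels), "dist_coeffs" ([k1, k2, p1, p2, k3] as OpenCV has them; the pictures are not rectified), "rvec" (rotation vector, rad) and "tvec" (3), from world to camera coordinates, as OpenCV has them. Camera axes: x right, y down, z forward; pixel columns grow to the right and rows downward; lengths in mm; the calibration is good to about 2 mm. A picture is of the moment at which its call begins.
- bot.close_job(): hands the job in, once; it reports no verdict.
The state is a dict: "time": time; "joint_positions": joint angles; "dq": joint speeds; "tau": joint torques, N m; "tool_pos": TCP position; "tcp_rot": TCP orientation; "contact_force": force on the tool from outside, world axes, zero at the start; "moment": the same for the moment, N m; "grip_width": finger opening in mm.
Only numpy, scipy, OpenCV 4.12 (cv2) and the standard library are available. Lean on these libraries where they do the work, as an engineer would, in place of code of your own. Each camera call takes 0.05 s, during which the arm holds its last target. There are 200 camera calls.

TASK

The drinks stall is opening and its ingredient boxes have been carried in on the steel tray, stacked in two pairs. Take the stacks apart and set the small red, the large blue and the large yellow box each down flat in the white holder with the mat of its own colour; the small green box is the spare and goes squarely on top of the large green box already standing in the row, its foot fully home in the lid's frame. Set the boxes down without dropping them or tipping them over, leave the large green box in its holder, and do not knock the syrup bottle or the honey jar.

Things in the scene. Friction and masses are not known exactly. Their poses are not given: they have to be found in the camera images.
- red_mid (a point): Centre (29 mm over the underside) of the small red box: white sides, red lid; 84 (its x) x 64 (its y) x 58 mm high, 0.17 to 0.34 kg. Its foot, 72 x 52 x 5 mm, fits the recess in the large boxes' lids with 3 mm to spare all round. Starts on the lid of one of the two large boxes in the tray.
- green_mid (a point): Centre (29 mm over the underside) of the small green box: white sides, green lid; 84 (its x) x 64 (its y) x 58 mm high, 0.17 to 0.34 kg. Its foot, 72 x 52 x 5 mm, fits the recess in the large boxes' lids with 3 mm to spare all round. The spare. Starts on the lid of the other large box in the tray.
- blue_mid (a point): Centre (35 mm over the underside) of the large blue box: white sides, blue lid; 130 (its x) x 64 (its y) x 70 mm high, 0.3 to 0.6 kg. On the lid a raised frame, 84 x 64 x 4 mm, round a recess 78 x 58 mm whose floor is 66 mm over the underside. Starts in a fixed steel tray (rim 12 mm high, 10 mm beside the box) under a small box, 26 mm end to end from the other such stack.
- yellow_mid (a point): Centre (35 mm over the underside) of the large yellow box: white sides, yellow lid; 130 (its x) x 64 (its y) x 70 mm high, 0.3 to 0.6 kg. On the lid a raised frame, 84 x 64 x 4 mm, round a recess 78 x 58 mm whose floor is 66 mm over the underside. Starts in a fixed steel tray (rim 12 mm high, 10 mm beside the box) under a small box, 26 mm end to end from the other such stack.
- red_holder: Fixed white open holder with a red mat, one of four in a row 108 mm apart; outside 156 (x) x 88 mm (y), hollow 100 (x) x 80 mm (y). Origin: centre of its underside; its floor is 4 mm and the top of its lip 12 mm above that. For the small red box, with 8 mm to spare all round.
- blue_holder: Fixed white open holder with a blue mat, one of four in a row 108 mm apart; outside 156 (x) x 88 mm (y), hollow 146 (x) x 80 mm (y). Origin: centre of its underside; its floor is 4 mm and the top of its lip 12 mm above that. For the large blue box, with 8 mm to spare all round.
- yellow_holder: Fixed white open holder with a yellow mat, one of four in a row 108 mm apart; outside 156 (x) x 88 mm (y), hollow 146 (x) x 80 mm (y). Origin: centre of its underside; its floor is 4 mm and the top of its lip 12 mm above that. For the large yellow box, with 8 mm to spare all round.
- green_large_mid (a point): Centre (35 mm over the underside) of the large green box: white sides, green lid; 130 (its x) x 64 (its y) x 70 mm high, 0.3 to 0.6 kg. On the lid a raised frame, 84 x 64 x 4 mm, round a recess 78 x 58 mm whose floor is 66 mm over the underside. Stands loose in the row's fourth holder (green mat) and stays there.
- syrup: Dark red syrup bottle with a green cap, 66 mm across and 203 mm high, standing near the work; origin at the centre of its underside. A bystander.
- honey: Amber jar with a white lid, 60 mm across and 85 mm high, standing near the work; origin at the centre of its underside. A bystander.

How it is judged:
By the outcome, as a careful person would: the job done as asked, in the order asked, and still so for the second after the job is handed in, with the robot touching nothing.
It also fails if it takes over 128 s, if anything falls off the work surface, if the arm or the gripper's body presses on something with over 40 N, if the wrist force passes 120 N, or if a joint passes its speed limit or range.

## Working session

There is one attempt and no reset: what is moved stays moved. The work goes in short steps, Python scripts to look and compute and a tool call to move; the robot and the scene stay as the last step left them, time stands still between calls to the robot, and variables do not carry over. Pictures are saved under pics/ and viewed, about 12 in all and at most 16, crops included, and the job is handed in when it is done.

Besides the shell and the picture viewer there is one more tool, called after "Request:" as name([rows], argument=value, ...), one row to a line, values as JSON. step_arm: Moves the arm, as the interface text tells. Its arguments: {"type":"object","properties":{"targets":{"type":"array","items":{"type":"array","items":{"type":"array","items":{"type":"number"}}}},"jaw":{"type":"number"}},"required":["targets"]}

```bash
ls; mkdir -p pics; cat > h.py <<'E'
import numpy as np, cv2
from plant import bot
def cap(n,save=None):
    c=bot.capture(n); 
    f=210/np.tan(np.radians(c['fov_y'])/2)
    c['K']=np.array([[f,0,c['cx']],[0,f,c['cy']],[0,0,1.]]); c['R']=cv2.Rodrigues(np.array(c['rvec'],float))[0]
    c['t']=np.array(c['tvec'],float).ravel(); c['d']=np.array(c['dist_coeffs'],float)
    if save: cv2.imwrite('pics/'+save+'.png',c['color'][:,:,::-1])
    return c
def rays(c,px):
    u=cv2.undistortPoints(np.array(px,float).reshape(-1,1,2),c['K'],c['d']).reshape(-1,2)
    return np.c_[u,np.ones(len(u))]@c['R'], -c['R'].T@c['t']
def onz(c,px,z):
    d,o=rays(c,px); return o+d*((z-o[2])/d[:,2])[:,None]
def cloud(c):
    h,w=c['depth'].shape; v,u=np.mgrid[:h,:w]
    px=np.stack([u.ravel(),v.ravel()],1).astype(float)
    n=cv2.undistortPoints(px.reshape(-1,1,2),c['K'],c['d']).reshape(-1,2)
    p=np.c_[n,np.ones(len(n))]*c['depth'].reshape(-1,1)
    P=(p-c['t'])@c['R']; P[c['depth'].ravel()==0]=np.nan
    return P.reshape(h,w,3)
E
python3 - <<'E'
from h import *
for n in('scene','top'):
    c=cap(n,n+'0'); print(n,c['R'].round(2).tolist(),(-c['R'].T@c['t']).round(),c['K'][0,0].round(),c['d'])
print(bot.get_obs())
E
```

```text
pics
scene [[0.72, 0.69, -0.02], [0.4, -0.45, -0.8], [-0.56, 0.57, -0.6]] [1093. -492.  653.] 431.0 [0.02799847 0.         0.         0.         0.        ]
top [[-0.0, -1.0, -0.03], [-0.99, 0.0, -0.1], [0.1, 0.03, -0.99]] [ 506.    9. 1051.] 398.0 [-0.07952645  0.          0.          0.          0.        ]
{'time': 0.1, 'joint_positions': array([-1.47200883e+00,  3.42645103e-01,  1.52492457e+00, -1.76938955e-05,
        1.27540380e+00, -1.45985036e-01]), 'dq': array([ 0.0014344 , -0.00120921, -0.00259227, -0.00072409,  0.0003224 ,
        0.00060021]), 'tau': array([ 1.02080186e-03, -4.32004988e+01, -2.44693226e+01,  7.18912901e-02,
        5.26107650e-02, -4.73700993e-05]), 'tool_pos': array([ 127.21357576, -508.97603386,  226.11751205]), 'tcp_rot': array([-1.70452805,  1.56941541,  1.6818423 ]), 'contact_force': array([ 0.79641829, -0.34134933, -0.18524022]), 'moment': array([ 0.00015712, -0.02475873,  0.05381941]), 'grip_width': 91.40656580704866}
```

View pics/top0.png

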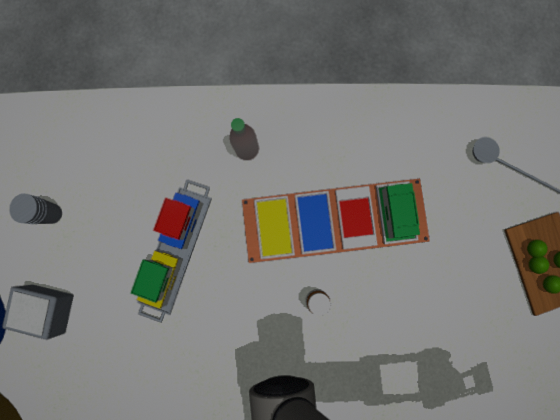

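View pics/scene0.png

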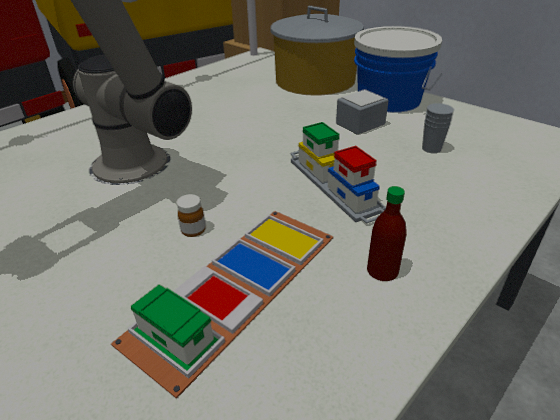

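The top view shows red-on-blue at px (172,218) and green-on-yellow at (152,281). The holders are yellow (273,227), blue (315,222), red (356,217) and green (402,211), with syrup at about (243,140) and honey at (318,302). The scene view confirms the stacking. Next I measure lids and mats.

```bash
cat >> h.py <<'E'
def masks(c):
    h=cv2.cvtColor(c['color'],cv2.COLOR_RGB2HSV); H,S,V=h[...,0],h[...,1],h[...,2]
    ok=(S>140)&(V>50)
    return dict(red=ok&((H<6)|(H>174)),green=ok&(H>50)&(H<80),blue=ok&(H>100)&(H<130),yellow=ok&(H>20)&(H<35))
def blobs(c,minA=250,roi=None):
    P=cloud(c)
    for k,m in masks(c).items():
        n,L,st,ce=cv2.connectedComponentsWithStats(m.astype(np.uint8))
        for i in range(1,n):
            if st[i,4]<minA: continue
            q=P[(L==i)]; q=q[~np.isnan(q[:,2])]
            if len(q)<50 or not(200<np.median(q[:,0])<800 and abs(np.median(q[:,1]))<500): continue
            z=np.percentile(q[:,2],85); mm=((L==i)&(abs(P[...,2]-z)<12)).astype(np.uint8)
            ct=max(cv2.findContours(mm,cv2.RETR_EXTERNAL,cv2.CHAIN_APPROX_NONE)[0],key=cv2.contourArea)
            w=onz(c,ct.reshape(-1,2),z)[:,:2].astype(np.float32)
            (x,y),(a,b),t=cv2.minAreaRect(w)
            if a<b: a,b,t=b,a,t+90
            t=(t+90)%180-90
            print(k,'px',ce[i].round(),'z %.1f ctr %.1f %.1f size %.1f x %.1f yaw %.1f'%(z,x,y,a,b,t))
E
python3 - <<'E'
from h import *
for n in('top','scene'):
    c=cap(n); print(n); blobs(c)
    if n=='top':
        P=cloud(c)
        for nm,p in dict(syr=(237,125),honey=(320,300),traybar=(197,186),table=(450,150),trayfloor=(178,262)).items(): print(nm,P[p[1],p[0]].round(1))
E
```

```text
top
red px [172. 218.] z 125.7 ctr 592.8 281.9 size 82.8 x 66.5 yaw -18.5
red px [356. 217.] z 11.8 ctr 604.0 -169.8 size 95.7 x 75.2 yaw 6.7
green px [401. 212.] z 77.5 ctr 614.6 -275.7 size 130.3 x 65.5 yaw 7.3
green px [149. 280.] z 125.8 ctr 447.3 332.3 size 86.3 x 65.3 yaw -18.8
blue px [180. 221.] z 71.7 ctr 592.1 281.2 size 130.8 x 64.5 yaw -19.1
blue px [315. 222.] z 11.8 ctr 591.7 -62.8 size 141.4 x 75.4 yaw 6.7
yellow px [274. 227.] z 11.7 ctr 579.2 44.6 size 141.7 x 75.3 yaw 6.5
yellow px [161. 274.] z 71.5 ctr 490.9 316.4 size 66.9 x 40.7 yaw 64.3
syr [791.7 119.5 202.3]
honey [398.4 -68.2  84.6]
traybar [691.1 252.2   1.5]
table [ 787.1 -433.2    0.8]
trayfloor [488.2 287.   46.8]
scene
red px [355. 160.] z 126.8 ctr 599.0 276.4 size 103.7 x 77.0 yaw -19.9
red px [217. 297.] z 12.6 ctr 602.2 -168.7 size 93.1 x 73.5 yaw 6.6
green px [321. 134.] z 126.7 ctr 453.1 326.1 size 105.9 x 76.0 yaw -19.0
green px [172. 315.] z 78.5 ctr 623.3 -278.5 size 136.5 x 68.7 yaw 6.7
green px [174. 350.] z 11.9 ctr 614.0 -277.3 size 138.2 x 74.4 yaw 6.9
blue px [357. 185.] z 72.1 ctr 600.5 274.3 size 140.1 x 71.0 yaw -19.1
blue px [254. 266.] z 12.4 ctr 589.3 -61.5 size 138.5 x 72.5 yaw 7.0
yellow px [319. 157.] z 72.5 ctr 453.5 319.5 size 143.5 x 60.8 yaw -18.5
yellow px [284. 238.] z 12.3 ctr 577.3 47.0 size 139.9 x 72.1 yaw 6.6
```

```bash
cat >> h.py <<'E'
from scipy.spatial.transform import Rotation as Ro
def plan(wps,n=None):
    """wps: (x,y,z,boxyaw[,ncalls]); boxyaw = yaw of gripped box; prints per call full shift (m) and turn (deg), to be spread over rows"""
    o=bot.get_obs(); p=o['tool_pos']; R=Ro.from_euler('xyz',o['tcp_rot']).as_matrix()
    print('t %.1f'%o['time'],'tcp',p.round(1),'toolx',R[:,0].round(4),'boxyaw %.1f'%boxyaw(R),'q',np.round(o['joint_positions'],2),'F',o['contact_force'].round(1),'w %.1f'%o['grip_width'])
    for w in wps:
        q=np.array(w[:3]); d=-((w[3]-boxyaw(R)+90)%180-90)   # tool x is down
        k=int(max(1,np.ceil(np.linalg.norm(q-p)/165),np.ceil(abs(d)/28.))) if len(w)<5 else w[4]
        for i in range(k):
            s=R.T@((q-p)/k)/1000
            print(' ->',w[:4],'call',i+1,'/',k,'shift',s.round(4),'turn',round(d/k,1))
            R=R@Ro.from_euler('x',d/k,degrees=True).as_matrix()
        p=q
def boxyaw(R):
    a=np.degrees(np.arctan2(R[1,1],R[0,1])); return (a-90+90)%180-90
E
python3 - <<'E'
from h import *
plan([(470,50,240,-18.7),(593,282,240,-18.7),(593,282,180,-18.7)])
E
```

```text
t 0.2 tcp [ 127.2 -509.1  226.3] toolx [-1.e-04  9.e-04 -1.e+00] boxyaw 14.0 q [-1.47  0.34  1.52  0.    1.28 -0.15] F [ 0.4  0.1 -0.5] w 91.4
 -> (470, 50, 240, -18.7) call 1 / 4 shift [-0.0033 -0.1148 -0.117 ] turn 8.2
 -> (470, 50, 240, -18.7) call 2 / 4 shift [-0.0033 -0.1303 -0.0995] turn 8.2
 -> (470, 50, 240, -18.7) call 3 / 4 shift [-0.0033 -0.1432 -0.0799] turn 8.2
 -> (470, 50, 240, -18.7) call 4 / 4 shift [-0.0033 -0.1531 -0.0587] turn 8.2
 -> (593, 282, 240, -18.7) call 1 / 2 shift [ 1.000e-04 -1.296e-01 -2.110e-02] turn -0.0
 -> (593, 282, 240, -18.7) call 2 / 2 shift [ 1.000e-04 -1.296e-01 -2.110e-02] turn -0.0
 -> (593, 282, 180, -18.7) call 1 / 1 shift [ 0.06    0.0001 -0.    ] turn 0.0
```

Request:
step_arm([
  [[-0.001,-0.029,-0.029,2],[-0.002,-0.057,-0.058,4],[-0.003,-0.086,-0.088,6],[-0.003,-0.115,-0.117,8.2],[-0.003,-0.115,-0.117,8.2]],
], jaw=0)

```text
time: 0.62
tool_pos: [215.1, -363.4, 229.3]
tcp_rot: [-1.835, 1.566, 1.411]
contact_force: [0.3, 0.6, -0.3]
grip_width: 91.7
```

Request:
step_arm([
  [[-0.001,-0.033,-0.025,2],[-0.002,-0.065,-0.05,4],[-0.003,-0.098,-0.075,6],[-0.003,-0.13,-0.1,8.2],[-0.003,-0.13,-0.1,8.2]],
])

```text
time: 1.03
tool_pos: [303.2, -218.7, 233.2]
tcp_rot: [-1.82, 1.564, 1.286]
contact_force: [-1.2, 0.1, -0.4]
grip_width: 91.5
```

Request:
step_arm([
  [[-0.001,-0.036,-0.02,2],[-0.002,-0.072,-0.04,4],[-0.003,-0.108,-0.06,6],[-0.003,-0.143,-0.08,8.2],[-0.003,-0.143,-0.08,8.2]],
])

```text
time: 1.45
tool_pos: [390.7, -73.7, 237.5]
tcp_rot: [-1.806, 1.562, 1.16]
contact_force: [-1.2, -0.2, -0.1]
grip_width: 92.1
```

```bash
python3 - <<'E'
from h import *
plan([(593,282,240,-18.7),(593,282,180,-18.7)])
E
```

```text
t 1.4 tcp [390.7 -73.7 237.5] toolx [ 0.0036  0.0083 -1.    ] boxyaw -10.0 q [-0.39  0.09  1.82  0.01  1.23  1.36] F [-1.2 -0.2 -0.1] w 92.1
 -> (593, 282, 240, -18.7) call 1 / 3 shift [ 0.0004 -0.1285 -0.0458] turn 2.9
 -> (593, 282, 240, -18.7) call 2 / 3 shift [ 0.0004 -0.1306 -0.0392] turn 2.9
 -> (593, 282, 240, -18.7) call 3 / 3 shift [ 0.0004 -0.1325 -0.0326] turn 2.9
 -> (593, 282, 180, -18.7) call 1 / 1 shift [0.06   0.0005 0.    ] turn -0.0
```

Request:
step_arm([
  [[0,-0.034,-0.012,1],[0,-0.068,-0.024,2],[0,-0.102,-0.036,3],[0,-0.128,-0.046,3],[0,-0.128,-0.046,3]],
])

```text
time: 1.87
tool_pos: [460.3, 47.3, 238.4]
tcp_rot: [-1.806, 1.56, 1.112]
contact_force: [-1.2, -1.0, -0.3]
grip_width: 91.6
```

Request:
step_arm([
  [[0,-0.034,-0.01,1],[0,-0.068,-0.02,2],[0,-0.102,-0.03,3],[0,-0.131,-0.039,3],[0,-0.131,-0.039,3]],
])

```text
time: 2.28
tool_pos: [529.3, 169.3, 239.2]
tcp_rot: [-1.755, 1.559, 1.114]
contact_force: [-0.9, -0.2, 0.3]
grip_width: 91.6
```

```bash
python3 - <<'E'
from h import *
plan([(593,282,240,-18.7),(593,282,180,-18.7)])
c=cap('wrist','w1'); print((-c['R'].T@c['t']).round()); blobs(c)
E
```

```text
t 2.3 tcp [529.3 169.3 239.2] toolx [ 0.0053  0.0107 -0.9999] boxyaw -15.6 q [0.17 0.38 1.42 0.01 1.33 2.01] F [-0.9 -0.2  0.3] w 91.6
 -> (593, 282, 240, -18.7) call 1 / 1 shift [ 0.0007 -0.1257 -0.031 ] turn 3.1
 -> (593, 282, 180, -18.7) call 1 / 1 shift [0.06   0.0007 0.0001] turn -0.0
[605. 146. 398.]
red px [538.  44.] z 11.7 ctr 604.2 -162.9 size 97.3 x 57.7 yaw 5.8
red px [148. 167.] z 127.2 ctr 595.4 281.8 size 86.3 x 69.1 yaw -18.8
green px [180. 335.] z 127.8 ctr 423.8 320.7 size 40.2 x 21.1 yaw -21.5
blue px [459.  75.] z 11.6 ctr 592.9 -63.1 size 143.4 x 75.2 yaw 6.7
blue px [177. 131.] z 71.3 ctr 595.5 281.6 size 129.9 x 66.0 yaw -19.3
yellow px [372. 110.] z 11.6 ctr 580.7 45.1 size 142.9 x 76.8 yaw 6.5
yellow px [168. 241.] z 70.8 ctr 501.4 316.1 size 70.1 x 30.2 yaw 78.1
yellow px [447. 298.] z 325.0 ctr 547.2 116.9 size 17.1 x 6.1 yaw -3.8
yellow px [492. 338.] z 332.5 ctr 537.1 109.1 size 31.6 x 3.9 yaw 74.9
yellow px [352. 343.] z 333.3 ctr 546.8 145.1 size 42.6 x 2.3 yaw 74.6
```

View pics/w1.png

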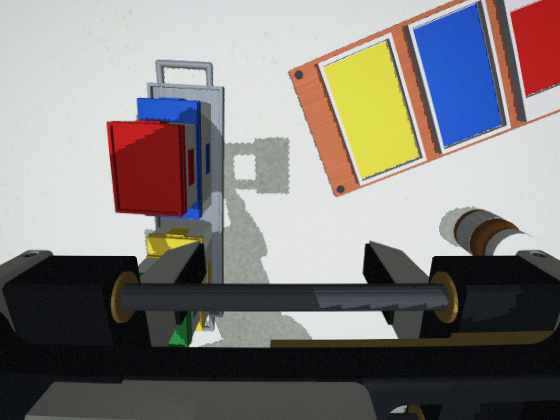

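The wrist view shows the red lid at px (148,167) and its centre agrees with the top view to 2–3 mm. Going over it and down.

Request:
step_arm([
  [[0.015,-0.034,-0.008,1],[0.03,-0.068,-0.016,2],[0.045,-0.102,-0.024,3],[0.05,-0.126,-0.032,3.2],[0.05,-0.126,-0.032,3.2]],
])

```text
time: 2.75
tool_pos: [593.7, 281.8, 187.2]
tcp_rot: [-1.32, 1.562, 1.495]
contact_force: [-0.3, -1.6, -0.0]
grip_width: 91.7
```

```bash
python3 - <<'E'
from h import *
plan([(594,282,85,-18.8)])
E
```

```text
t 2.8 tcp [593.7 281.8 187.2] toolx [ 7.0e-04  8.7e-03 -1.0e+00] boxyaw -18.7 q [0.32 0.62 1.18 0.01 1.34 2.22] F [-0.3 -1.6 -0. ] w 91.7
 -> (594, 282, 85, -18.8) call 1 / 1 shift [ 0.1022  0.0006 -0.0004] turn 0.1
```

Position is good, so straight down, close, and lift.

Request:
step_arm([
  [[0.03,0.0,0,0],[0.06,0.0005,0,0],[0.085,0.0005,0,0],[0.102,0.0005,0,0],[0.102,0.0005,0,0]],
])

```text
time: 3.17
tool_pos: [591.2, 279.1, 81.2]
tcp_rot: [-0.31, 1.562, 2.503]
contact_force: [-0.0, -0.6, -0.4]
grip_width: 91.6
```

Request:
step_arm([
  [[0,0,0,0],[0,0,0,0],[0,0,0,0],[0,0,0,0],[0,0,0,0]],
], jaw=1)

```text
time: 3.58
tool_pos: [592.3, 279.8, 83.0]
tcp_rot: [-0.8, 1.563, 2.014]
contact_force: [1.2, 1.4, 0.3]
grip_width: 63.9
```

Request:
step_arm([
  [[0,0,0,0],[0,0,0,0],[0,0,0,0],[0,0,0,0],[0,0,0,0]],
])

```text
time: 4.0
tool_pos: [592.2, 279.8, 83.0]
tcp_rot: [-0.754, 1.563, 2.06]
contact_force: [-0.1, 1.6, -0.9]
grip_width: 64.2
```

```bash
python3 - <<'E'
from h import *
plan([(594,282,90,-18.7)])
E
```

```text
t 4.0 tcp [592.2 279.8  83. ] toolx [-0.0038  0.0072 -1.    ] boxyaw -18.8 q [0.32 0.71 1.31 0.01 1.12 2.22] F [-0.1  1.6 -0.9] w 64.2
 -> (594, 282, 90, -18.7) call 1 / 1 shift [-0.007  -0.0027 -0.0009] turn -0.1
```

Request:
step_arm([
  [[-0.01,0,0,0],[-0.03,0,0,0],[-0.055,0,0,0],[-0.08,0,0,0],[-0.08,0,0,0]],
])

```text
time: 4.42
tool_pos: [594.9, 279.8, 169.1]
tcp_rot: [-1.724, 1.56, 1.089]
contact_force: [1.6, 0.2, -1.9]
grip_width: 64.3
```

Request:
step_arm([
  [[-0.02,0,0,0],[-0.03,0,0,0],[-0.03,0,0,0],[-0.03,0,0,0],[-0.03,0,0,0]],
])

```text
time: 4.83
tool_pos: [594.0, 279.2, 197.3]
tcp_rot: [-1.503, 1.562, 1.311]
contact_force: [-0.5, -0.1, -3.8]
grip_width: 63.9
```

```bash
python3 - <<'E'
from h import *
plan([(603.5,-169.5,190,6.7,4),(603.5,-169.5,80,6.7)])
c=cap('top','t1'); blobs(c)
E
```

```text
t 4.8 tcp [594.  279.2 197.3] toolx [ 0.0023  0.0088 -1.    ] boxyaw -18.8 q [0.32 0.61 1.17 0.01 1.36 2.22] F [-0.5 -0.1 -3.8] w 63.9
 -> (603.5, -169.5, 190, 6.7) call 1 / 4 shift [ 0.0009  0.1054 -0.0384] turn -6.4
 -> (603.5, -169.5, 190, 6.7) call 2 / 4 shift [ 0.0009  0.109  -0.0265] turn -6.4
 -> (603.5, -169.5, 190, 6.7) call 3 / 4 shift [ 0.0009  0.1113 -0.0142] turn -6.4
 -> (603.5, -169.5, 190, 6.7) call 4 / 4 shift [ 0.0009  0.1122 -0.0017] turn -6.4
 -> (603.5, -169.5, 80, 6.7) call 1 / 1 shift [0.11   0.0009 0.0004] turn 0.0
red px [356. 217.] z 11.7 ctr 604.0 -169.8 size 95.7 x 75.2 yaw 6.7
green px [401. 212.] z 77.7 ctr 614.2 -275.4 size 129.7 x 65.7 yaw 6.9
blue px [315. 222.] z 11.7 ctr 591.7 -62.8 size 141.5 x 75.5 yaw 6.7
yellow px [274. 227.] z 11.7 ctr 579.2 44.6 size 141.6 x 75.3 yaw 6.6
```

View pics/t1.png

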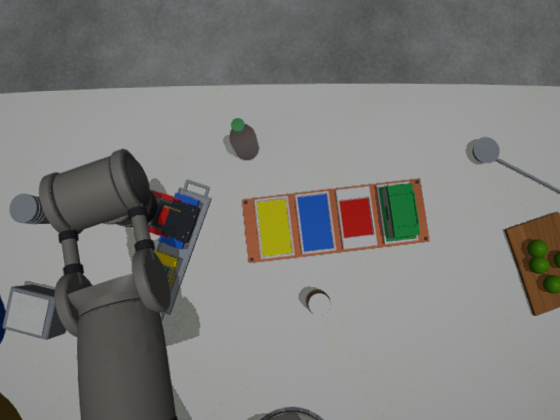

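Request:
step_arm([
  [[0.001,0.03,-0.011,-2],[0.001,0.065,-0.024,-4],[0.001,0.09,-0.033,-6],[0.001,0.105,-0.038,-6.4],[0.001,0.105,-0.038,-6.4]],
])

```text
time: 5.3
tool_pos: [595.8, 163.9, 193.9]
tcp_rot: [-1.284, 1.564, 1.638]
contact_force: [1.1, 0.7, -2.3]
grip_width: 63.9
```

Request:
step_arm([
  [[0.001,0.03,-0.007,-2],[0.001,0.065,-0.016,-4],[0.001,0.092,-0.022,-6],[0.001,0.109,-0.026,-6.4],[0.001,0.109,-0.026,-6.4]],
])

```text
time: 5.72
tool_pos: [597.2, 48.7, 190.9]
tcp_rot: [-1.078, 1.565, 1.953]
contact_force: [0.5, -0.3, -3.2]
grip_width: 63.7
```

Request:
step_arm([
  [[0.001,0.03,-0.004,-2],[0.001,0.065,-0.008,-4],[0.001,0.092,-0.012,-6],[0.001,0.111,-0.014,-6.4],[0.001,0.111,-0.014,-6.4]],
])

```text
time: 6.13
tool_pos: [598.8, -66.0, 188.3]
tcp_rot: [-0.962, 1.565, 2.177]
contact_force: [-0.3, -0.2, -3.2]
grip_width: 64.2
```

```bash
python3 - <<'E'
from h import *
plan([(603.5,-169.5,150,6.7,1)])
E
```

```text
t 6.1 tcp [598.8 -66.  188.3] toolx [-0.0034  0.0049 -1.    ] boxyaw -0.1 q [-0.24  0.52  1.35  0.    1.28  1.33] F [-0.3 -0.2 -3.2] w 64.2
 -> (603.5, -169.5, 150, 6.7) call 1 / 1 shift [ 0.0378  0.1037 -0.0051] turn -6.8
```

Request:
step_arm([
  [[0.01,0.03,-0.001,-2],[0.02,0.06,-0.003,-4],[0.03,0.09,-0.004,-6],[0.036,0.102,-0.005,-6.8],[0.036,0.102,-0.005,-6.8]],
])

```text
time: 6.55
tool_pos: [602.8, -169.0, 149.1]
tcp_rot: [-0.836, 1.562, 2.42]
contact_force: [-0.9, 0.0, -4.0]
grip_width: 64.2
```

```bash
python3 - <<'E'
from h import *
plan([(603.5,-169.5,65,6.7,1)])
c=cap('wrist','w2'); blobs(c)
E
```

```text
t 6.5 tcp [ 602.8 -169.   149.1] toolx [-0.007   0.0061 -1.    ] boxyaw 6.5 q [-0.4   0.6   1.33  0.    1.23  1.06] F [-0.9  0.  -4. ] w 64.2
 -> (603.5, -169.5, 65, 6.7) call 1 / 1 shift [ 0.084   0.0011 -0.0012] turn -0.2
red px [286. 165.] z 11.5 ctr 634.3 -166.1 size 76.8 x 37.6 yaw -83.4
red px [285. 241.] z 193.8 ctr 632.7 -165.9 size 64.5 x 36.9 yaw -83.3
red px [284. 324.] z 191.8 ctr 590.1 -170.7 size 65.6 x 19.6 yaw -81.4
green px [416. 188.] z 77.4 ctr 629.0 -274.2 size 112.1 x 69.3 yaw 6.8
blue px [176. 183.] z 11.4 ctr 593.3 -61.6 size 142.6 x 76.6 yaw 6.3
yellow px [ 75. 188.] z 11.3 ctr 580.4 46.6 size 143.5 x 73.5 yaw 6.5
yellow px [385. 341.] z 242.9 ctr 629.9 -188.4 size 78.3 x 4.0 yaw -83.2
```

View pics/w2.png

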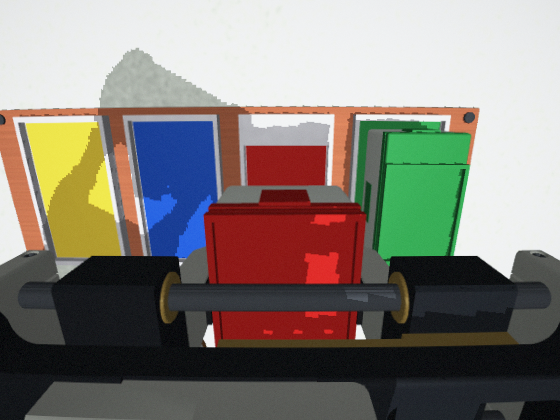

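The red box is held level (lid px ~(285,270)) and lined up with the red mat (286,165). Descending.

Request:
step_arm([
  [[0.02,0.001,-0.001,0],[0.045,0.001,-0.001,0],[0.07,0.001,-0.001,0],[0.084,0.001,-0.001,0],[0.084,0.001,-0.001,0]],
])

```text
time: 7.02
tool_pos: [601.8, -164.4, 62.5]
tcp_rot: [-0.795, 1.555, 2.462]
contact_force: [-0.2, -0.2, -2.9]
grip_width: 64.3
```

Request:
step_arm([
  [[0.005,0,0,0],[0.01,0,0,0],[0.015,0,0,0],[0.02,0,0,0],[0.02,0,0,0]],
])

```text
time: 7.43
tool_pos: [601.3, -164.0, 41.9]
tcp_rot: [-0.783, 1.554, 2.474]
contact_force: [-0.6, 0.4, -2.4]
grip_width: 64.2
```

Request:
step_arm([
  [[0,0,0,0],[0,0,0,0],[0,0,0,0],[0,0,0,0],[0,0,0,0]],
])

```text
time: 7.85
tool_pos: [601.4, -164.1, 42.2]
tcp_rot: [-0.792, 1.554, 2.465]
contact_force: [0.6, 1.3, -3.4]
grip_width: 64.2
```

```bash
python3 - <<'E'
from h import *
plan([(603.5,-169.5,28,6.7,1)])
E
```

```text
t 7.8 tcp [ 601.4 -164.1   42.2] toolx [-0.0128  0.0103 -0.9999] boxyaw 6.6 q [-0.39  0.71  1.44  0.01  1.01  1.06] F [ 0.6  1.3 -3.4] w 64.2
 -> (603.5, -169.5, 28, 6.7) call 1 / 1 shift [ 0.0141  0.0057 -0.0016] turn -0.1
```

Request:
step_arm([
  [[0,0.002,0,0],[0,0.004,-0.001,0],[0,0.0057,-0.0016,0],[0,0.0057,-0.0016,0],[0,0.0057,-0.0016,0]],
])

```text
time: 8.27
tool_pos: [603.8, -169.8, 42.1]
tcp_rot: [-0.794, 1.554, 2.463]
contact_force: [-0.6, -0.4, -4.2]
grip_width: 64.1
```

Request:
step_arm([
  [[0.003,0,0,0],[0.006,0,0,0],[0.009,0,0,0],[0.012,0,0,0],[0.012,0,0,0]],
])

```text
time: 8.68
tool_pos: [603.1, -169.4, 29.1]
tcp_rot: [-0.769, 1.553, 2.488]
contact_force: [0.3, 0.8, -2.5]
grip_width: 63.8
```

```bash
python3 - <<'E'
from h import *
plan([(603.5,-169.5,27,6.7,1)])
E
```

```text
t 8.7 tcp [ 603.1 -169.4   29.1] toolx [-0.0142  0.0109 -0.9998] boxyaw 6.6 q [-0.4   0.73  1.43  0.01  0.99  1.05] F [ 0.3  0.8 -2.5] w 63.8
 -> (603.5, -169.5, 27, 6.7) call 1 / 1 shift [ 0.0021  0.0002 -0.0004] turn -0.1
```

Request:
step_arm([
  [[0.0003,0,0,0],[0.0006,0,0,0],[0.001,0,0,0],[0.0013,0,0,0],[0.0015,0,0,0]],
])

```text
time: 9.1
tool_pos: [603.1, -169.4, 27.7]
tcp_rot: [-0.772, 1.553, 2.485]
contact_force: [0.6, -0.3, -3.2]
grip_width: 64.2
```

Request:
step_arm([
  [[0.0003,0,0,0],[0.0006,0,0,0],[0.0009,0,0,0],[0.001,0,0,0],[0.001,0,0,0]],
])

```text
time: 9.52
tool_pos: [603.1, -169.4, 26.6]
tcp_rot: [-0.768, 1.553, 2.489]
contact_force: [0.9, -0.7, -3.2]
grip_width: 64.1
```

Request:
step_arm([
  [[0.0003,0,0,0],[0.0006,0,0,0],[0.0009,0,0,0],[0.001,0,0,0],[0.001,0,0,0]],
])

```text
time: 9.93
tool_pos: [603.0, -169.3, 25.6]
tcp_rot: [-0.769, 1.553, 2.488]
contact_force: [0.2, 0.4, -2.9]
grip_width: 64.0
```

Request:
step_arm([
  [[0.0003,0,0,0],[0.0006,0,0,0],[0.0009,0,0,0],[0.001,0,0,0],[0.001,0,0,0]],
])

```text
time: 10.35
tool_pos: [603.0, -169.3, 24.5]
tcp_rot: [-0.767, 1.553, 2.49]
contact_force: [0.3, 0.3, -3.7]
grip_width: 64.1
```

```bash
python3 - <<'E'
from h import *
c=cap('scene','s2'); blobs(c)
i=c['color'][180:400,80:420]; cv2.imwrite('pics/s2c.png',cv2.resize(i,(780,505),interpolation=2)[:,:,::-1])
c=cap('wrist'); P=cloud(c); print(P[250:300:10,230:340:20,2].round(1))
E
```

```text
red px [225. 285.] z 69.2 ctr 632.6 -169.8 size 73.0 x 45.9 yaw -82.6
green px [321. 134.] z 126.6 ctr 453.1 326.5 size 106.1 x 75.4 yaw -19.3
green px [172. 316.] z 78.3 ctr 623.1 -278.7 size 136.2 x 68.2 yaw 6.6
green px [174. 350.] z 11.6 ctr 613.8 -277.2 size 138.2 x 74.4 yaw 6.9
blue px [354. 179.] z 72.4 ctr 600.2 275.8 size 142.4 x 75.0 yaw -19.8
blue px [261. 269.] z 12.5 ctr 607.4 -59.4 size 102.2 x 72.5 yaw 7.0
yellow px [323. 157.] z 72.2 ctr 455.7 325.8 size 144.3 x 73.5 yaw -19.2
yellow px [285. 238.] z 12.5 ctr 577.5 46.9 size 139.7 x 72.1 yaw 6.6
[[ 66.3  66.9  66.6  66.7  65.6  65. ]
 [ 66.4  66.2  67.   66.5  65.4  65.4]
 [ 66.4  66.4  66.1  65.5  66.   65.7]
 [ 66.6  66.1  66.7  65.   65.1  65.8]
 [105.6 106.6 106.9 106.4 105.7 105. ]]
```

View pics/s2c.png

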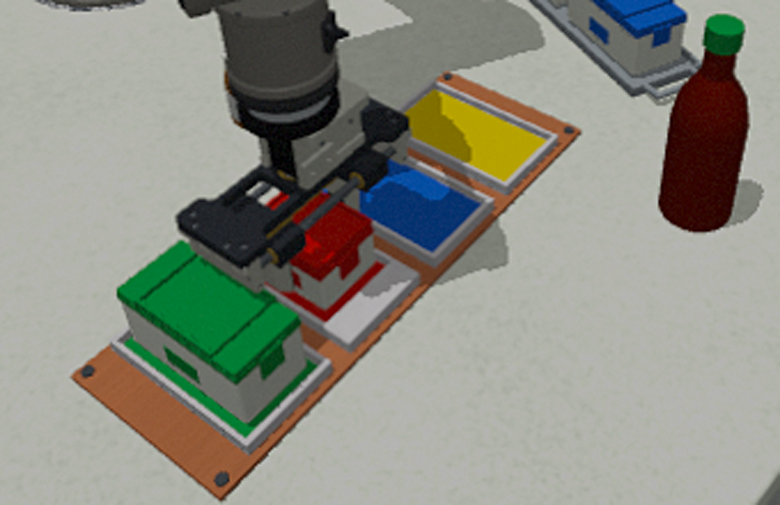

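```bash
python3 - <<'E'
from h import *
c=cap('top'); P=cloud(c)
m=lambda u,v,r=4:np.nanmedian(P[v-r:v+r+1,u-r:u+r+1,2]).round(2)
print('yellow mat',m(273,227),'plank',m(252,250,1),'table',m(450,150),m(300,120),'green lid pts',m(402,195),m(402,228),m(390,212,1),m(402,212))
E
```

```text
yellow mat 9.69 plank 5.05 table -1.02 -0.29 green lid pts 383.4 348.73 372.57 377.55
```

Request:
step_arm([
  [[0.0003,0,0,0],[0.0006,0,0,0],[0.0009,0,0,0],[0.001,0,0,0],[0.001,0,0,0]],
])

```text
time: 10.92
tool_pos: [603.0, -169.3, 23.5]
tcp_rot: [-0.769, 1.553, 2.488]
contact_force: [-0.1, -0.2, -3.1]
grip_width: 64.1
```

Request:
step_arm([
  [[0.0003,0,0,0],[0.0006,0,0,0],[0.0009,0,0,0],[0.001,0,0,0],[0.001,0,0,0]],
])

```text
time: 11.33
tool_pos: [602.9, -169.4, 23.2]
tcp_rot: [-0.765, 1.553, 2.492]
contact_force: [-4.0, -0.0, 6.1]
grip_width: 64.2
```

Request:
step_arm([
  [[0,0,0,0],[0,0,0,0],[0,0,0,0],[0,0,0,0],[0,0,0,0]],
], jaw=0)

```text
time: 11.75
tool_pos: [603.1, -169.4, 23.1]
tcp_rot: [-0.769, 1.553, 2.488]
contact_force: [0.7, -0.6, 1.6]
grip_width: 90.1
```

Request:
step_arm([
  [[-0.01,0,0,0],[-0.03,0,0,0],[-0.05,0,0,0],[-0.07,0,0,0],[-0.07,0,0,0]],
])

```text
time: 12.17
tool_pos: [606.6, -171.2, 98.3]
tcp_rot: [-0.999, 1.561, 2.258]
contact_force: [0.8, 0.6, 0.8]
grip_width: 91.6
```

Request:
step_arm([
  [[-0.02,0,0,0],[-0.04,0,0,0],[-0.06,0,0,0],[-0.07,0,0,0],[-0.07,0,0,0]],
])

```text
time: 12.58
tool_pos: [608.1, -172.1, 170.7]
tcp_rot: [-1.394, 1.565, 1.863]
contact_force: [-0.6, -0.9, 0.4]
grip_width: 91.6
```

```bash
python3 - <<'E'
from h import *
plan([(592.5,281,180,-19,4)])
E
```

```text
t 12.6 tcp [ 608.1 -172.1  170.7] toolx [-0.0017  0.0056 -1.    ] boxyaw 6.6 q [-0.4   0.58  1.29  0.    1.28  1.05] F [-0.6 -0.9  0.4] w 91.6
 -> (592.5, 281, 180, -19) call 1 / 4 shift [-0.0017 -0.113  -0.0092] turn 6.4
 -> (592.5, 281, 180, -19) call 2 / 4 shift [-0.0017 -0.1133  0.0035] turn 6.4
 -> (592.5, 281, 180, -19) call 3 / 4 shift [-0.0017 -0.1122  0.0161] turn 6.4
 -> (592.5, 281, 180, -19) call 4 / 4 shift [-0.0017 -0.1097  0.0285] turn 6.4
```

Request:
step_arm([
  [[-0.001,-0.035,-0.003,2],[-0.001,-0.07,-0.006,4],[-0.002,-0.1,-0.008,6],[-0.002,-0.113,-0.009,6.4],[-0.002,-0.113,-0.009,6.4]],
])

```text
time: 13.0
tool_pos: [603.1, -55.4, 171.9]
tcp_rot: [-1.023, 1.563, 2.125]
contact_force: [0.5, 0.2, -0.3]
grip_width: 92.0
```

Request:
step_arm([
  [[-0.001,-0.035,0.001,2],[-0.001,-0.07,0.002,4],[-0.002,-0.1,0.003,6],[-0.002,-0.113,0.0035,6.4],[-0.002,-0.113,0.0035,6.4]],
])

```text
time: 13.42
tool_pos: [598.3, 59.8, 173.5]
tcp_rot: [-0.787, 1.561, 2.252]
contact_force: [-0.3, -0.4, -1.0]
grip_width: 91.7
```

Request:
step_arm([
  [[-0.001,-0.035,0.005,2],[-0.001,-0.07,0.01,4],[-0.002,-0.1,0.014,6],[-0.002,-0.112,0.016,6.4],[-0.002,-0.112,0.016,6.4]],
])

```text
time: 13.83
tool_pos: [593.5, 174.1, 175.3]
tcp_rot: [-0.591, 1.56, 2.34]
contact_force: [0.6, -0.1, -0.3]
grip_width: 91.7
```

```bash
python3 - <<'E'
from h import *
c=cap('wrist','w3'); blobs(c)
c=cap('top'); blobs(c)
plan([(592.5,281,150,-19,1)])
E
```

```text
blue px [503. 140.] z 11.5 ctr 593.0 -63.3 size 143.3 x 74.3 yaw 6.6
blue px [169. 204.] z 71.5 ctr 601.0 280.7 size 123.7 x 68.0 yaw -18.8
yellow px [403. 172.] z 11.5 ctr 580.8 45.0 size 143.0 x 76.6 yaw 6.5
yellow px [192. 325.] z 73.0 ctr 485.3 301.0 size 45.3 x 28.9 yaw -20.0
yellow px [423. 340.] z 269.0 ctr 610.8 135.7 size 74.3 x 3.9 yaw 78.3
red px [357. 217.] z 65.8 ctr 601.9 -167.3 size 85.9 x 66.2 yaw 6.7
green px [401. 211.] z 77.5 ctr 614.6 -275.5 size 130.5 x 65.5 yaw 6.6
blue px [315. 222.] z 11.6 ctr 591.7 -62.8 size 141.5 x 75.5 yaw 6.7
blue px [174. 234.] z 71.8 ctr 558.5 292.2 size 66.1 x 59.8 yaw 73.8
yellow px [274. 227.] z 11.7 ctr 579.2 44.6 size 141.6 x 75.2 yaw 6.6
yellow px [165. 260.] z 71.0 ctr 484.9 319.2 size 65.2 x 52.4 yaw 68.7
t 13.9 tcp [593.8 171.4 175.4] toolx [-0.0074  0.0065 -1.    ] boxyaw -12.2 q [0.15 0.56 1.32 0.01 1.27 1.93] F [0.  0.3 1.1] w 91.9
 -> (592.5, 281, 150, -19) call 1 / 1 shift [ 0.0261 -0.1067  0.0242] turn 6.8
```

Request:
step_arm([
  [[0.005,-0.03,0.006,2],[0.01,-0.065,0.014,4],[0.016,-0.09,0.02,6],[0.026,-0.107,0.024,6.8],[0.026,-0.107,0.024,6.8]],
])

```text
time: 14.35
tool_pos: [592.0, 282.0, 147.5]
tcp_rot: [-0.169, 1.559, 2.642]
contact_force: [-1.0, 0.3, -0.6]
grip_width: 91.9
```

```bash
python3 - <<'E'
from h import *
plan([(593.5,281.5,85,-19,1)])
E
```

```text
t 14.3 tcp [592.  282.  147.5] toolx [-0.0108  0.0059 -0.9999] boxyaw -19.0 q [0.32 0.65 1.23 0.01 1.27 2.22] F [-1.   0.3 -0.6] w 91.9
 -> (593.5, 281.5, 85, -19) call 1 / 1 shift [ 0.0625  0.0001 -0.0023] turn 0.0
```

Request:
step_arm([
  [[0.015,0,-0.001,0],[0.03,0,-0.002,0],[0.045,0,-0.002,0],[0.06,0,-0.002,0],[0.062,0,-0.002,0]],
])

```text
time: 14.77
tool_pos: [592.5, 278.3, 82.5]
tcp_rot: [0.116, 1.555, 2.925]
contact_force: [-0.6, -1.0, -0.1]
grip_width: 91.8
```

```bash
python3 - <<'E'
from h import *
plan([(593.5,281.5,26,-19,1)])
E
```

```text
t 14.8 tcp [592.5 278.3  82.5] toolx [-0.0158  0.0035 -0.9999] boxyaw -19.1 q [0.32 0.71 1.3  0.01 1.14 2.22] F [-0.6 -1.  -0.1] w 91.8
 -> (593.5, 281.5, 26, -19) call 1 / 1 shift [ 0.0565 -0.0034 -0.0008] turn -0.1
```

Request:
step_arm([
  [[0.01,-0.004,-0.001,0],[0.02,-0.005,-0.001,0],[0.03,-0.005,-0.001,0],[0.036,-0.005,-0.001,0],[0.036,-0.005,-0.001,0]],
])

```text
time: 15.18
tool_pos: [593.7, 282.4, 44.7]
tcp_rot: [0.197, 1.552, 3.006]
contact_force: [-0.7, -0.7, -0.8]
grip_width: 91.7
```

Request:
step_arm([
  [[0.005,0,0,0],[0.01,0,0,0],[0.015,0,0,0],[0.019,0,0,0],[0.019,0,0,0]],
])

```text
time: 15.6
tool_pos: [592.7, 282.3, 24.6]
tcp_rot: [0.234, 1.551, 3.043]
contact_force: [0.3, -0.0, 0.3]
grip_width: 91.6
```

```bash
python3 - <<'E'
from h import *
plan([(593.5,281.5,26,-19,1)])
E
```

```text
t 15.6 tcp [592.7 282.3  24.6] toolx [-0.02    0.002  -0.9998] boxyaw -19.0 q [0.32 0.79 1.33 0.01 1.04 2.22] F [ 0.3 -0.   0.3] w 91.6
 -> (593.5, 281.5, 26, -19) call 1 / 1 shift [-0.0014  0.0005 -0.001 ] turn -0.0
```

Request:
step_arm([
  [[0,0,0,0],[0,0,0,0],[0,0,0,0],[0,0,0,0],[0,0,0,0]],
], jaw=1)

```text
time: 16.02
tool_pos: [592.9, 282.5, 24.9]
tcp_rot: [0.207, 1.551, 3.016]
contact_force: [-0.6, -0.8, -0.5]
grip_width: 63.9
```

Request:
step_arm([
  [[0,0,0,0],[0,0,0,0],[0,0,0,0],[0,0,0,0],[0,0,0,0]],
])

```text
time: 16.43
tool_pos: [593.0, 282.5, 25.0]
tcp_rot: [0.206, 1.551, 3.015]
contact_force: [0.3, 0.4, 0.1]
grip_width: 63.5
```

Request:
step_arm([
  [[-0.005,0,0,0],[-0.015,0,0,0],[-0.03,0,0,0],[-0.04,0,0,0],[-0.04,0,0,0]],
])

```text
time: 16.85
tool_pos: [595.4, 283.0, 68.3]
tcp_rot: [0.05, 1.556, 2.859]
contact_force: [-0.0, -0.2, -3.3]
grip_width: 64.2
```

Request:
step_arm([
  [[-0.015,0,0,0],[-0.03,0,0,0],[-0.05,0,0,0],[-0.06,0,0,0],[-0.06,0,0,0]],
])

```text
time: 17.27
tool_pos: [597.6, 283.2, 130.9]
tcp_rot: [-0.21, 1.56, 2.599]
contact_force: [0.8, -0.1, -2.2]
grip_width: 63.9
```

```bash
python3 - <<'E'
from h import *
plan([(592,-62,140,6.7,3)])
E
```

```text
t 17.3 tcp [597.6 283.2 130.9] toolx [-0.0094  0.0057 -0.9999] boxyaw -19.0 q [0.32 0.67 1.23 0.01 1.24 2.22] F [ 0.8 -0.1 -2.2] w 63.9
 -> (592, -62, 140, 6.7) call 1 / 3 shift [-0.0037  0.1094 -0.0358] turn -8.6
 -> (592, -62, 140, 6.7) call 2 / 3 shift [-0.0037  0.1135 -0.019 ] turn -8.6
 -> (592, -62, 140, 6.7) call 3 / 3 shift [-0.0037  0.115  -0.0019] turn -8.6
```

Request:
step_arm([
  [[-0.001,0.03,-0.01,-2],[-0.002,0.062,-0.02,-5],[-0.003,0.095,-0.031,-8],[-0.0037,0.1094,-0.036,-8.6],[-0.0037,0.1094,-0.036,-8.6]],
])

```text
time: 17.68
tool_pos: [595.6, 164.1, 132.8]
tcp_rot: [-0.163, 1.559, 2.793]
contact_force: [-0.0, 0.4, -4.1]
grip_width: 64.0
```

Request:
step_arm([
  [[-0.001,0.03,-0.005,-2],[-0.002,0.065,-0.011,-5],[-0.003,0.098,-0.016,-8],[-0.0037,0.1135,-0.019,-8.6],[-0.0037,0.1135,-0.019,-8.6]],
])

```text
time: 18.1
tool_pos: [593.2, 46.0, 135.2]
tcp_rot: [-0.221, 1.558, 2.882]
contact_force: [0.3, 0.4, -2.5]
grip_width: 63.7
```

Request:
step_arm([
  [[-0.001,0.03,-0.001,-2],[-0.002,0.065,-0.001,-5],[-0.003,0.098,-0.002,-8],[-0.0037,0.115,-0.002,-8.6],[-0.0037,0.115,-0.002,-8.6]],
])

```text
time: 18.52
tool_pos: [590.8, -71.5, 137.7]
tcp_rot: [-0.314, 1.557, 2.936]
contact_force: [0.6, -0.4, -3.2]
grip_width: 64.2
```

```bash
python3 - <<'E'
from h import *
c=cap('scene','s3'); blobs(c)
plan([(592,-62,80,6.7,1)])
E
```

```text
red px [215. 280.] z 66.9 ctr 608.4 -172.1 size 94.9 x 72.2 yaw 7.5
green px [321. 134.] z 126.8 ctr 452.8 326.6 size 105.8 x 75.0 yaw -20.3
green px [172. 315.] z 78.4 ctr 623.2 -278.5 size 136.4 x 68.7 yaw 6.8
green px [174. 350.] z 11.8 ctr 614.0 -277.2 size 138.2 x 74.4 yaw 6.9
blue px [259. 211.] z 185.1 ctr 630.8 -71.2 size 78.3 x 74.2 yaw -82.1
blue px [253. 266.] z 12.3 ctr 589.4 -61.2 size 138.4 x 72.2 yaw 6.6
yellow px [323. 157.] z 72.1 ctr 455.2 325.8 size 143.4 x 73.9 yaw -19.2
yellow px [292. 242.] z 12.5 ctr 598.1 49.5 size 97.8 x 72.2 yaw 6.9
t 18.6 tcp [590.7 -69.5 137.7] toolx [-0.0134  0.004  -0.9999] boxyaw 6.2 q [-0.25  0.55  1.44  0.    1.16  1.22] F [ 0.3  1.  -2.9] w 63.9
 -> (592, -62, 80, 6.7) call 1 / 1 shift [ 0.0577 -0.007  -0.0028] turn -0.5
```

View pics/s3.png

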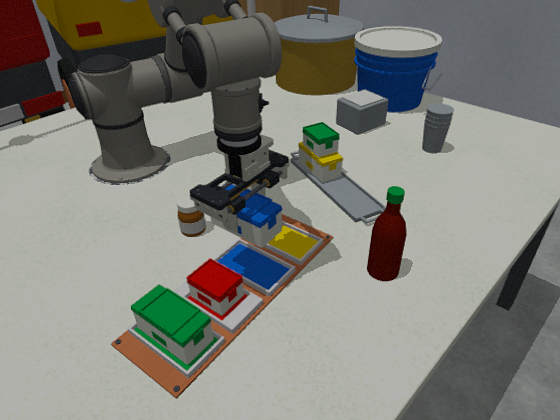

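The scene shows red seated (px 215,285), blue held over its holder (255,215), and green-on-yellow undisturbed (321,150). Descending.

Request:
step_arm([
  [[0.01,-0.002,-0.001,0],[0.02,-0.004,-0.002,-0.5],[0.03,-0.006,-0.003,-0.5],[0.04,-0.006,-0.003,-0.5],[0.04,-0.006,-0.003,-0.5]],
])

```text
time: 18.98
tool_pos: [590.8, -61.5, 94.4]
tcp_rot: [-0.395, 1.551, 2.866]
contact_force: [-0.7, -0.1, -3.0]
grip_width: 64.0
```

Request:
step_arm([
  [[0.01,0,0,0],[0.02,0,0,0],[0.03,0,0,0],[0.04,0,0,0],[0.04,0,0,0]],
])

```text
time: 19.4
tool_pos: [588.5, -61.0, 51.7]
tcp_rot: [-0.386, 1.547, 2.874]
contact_force: [-1.0, 0.4, -3.6]
grip_width: 64.1
```

```bash
python3 - <<'E'
from h import *
plan([(592.3,-63,33,6.7,1)])
E
```

```text
t 19.4 tcp [588.5 -61.   51.7] toolx [-0.023   0.0063 -0.9997] boxyaw 6.8 q [-0.23  0.66  1.52  0.    0.99  1.22] F [-1.   0.4 -3.6] w 64.1
 -> (592.3, -63, 33, 6.7) call 1 / 1 shift [ 0.0186  0.0026 -0.0039] turn 0.1
```

Request:
step_arm([
  [[0,0.001,-0.002,0],[0,0.0025,-0.004,0],[0.004,0.0025,-0.004,0],[0.008,0.0025,-0.004,0],[0.008,0.0025,-0.004,0]],
])

```text
time: 19.82
tool_pos: [592.2, -63.0, 43.0]
tcp_rot: [-0.384, 1.546, 2.876]
contact_force: [-0.3, -0.3, -3.9]
grip_width: 63.8
```

Request:
step_arm([
  [[0.002,0,0,0],[0.004,0,0,0],[0.006,0,0,0],[0.008,0,0,0],[0.008,0,0,0]],
])

```text
time: 20.23
tool_pos: [591.8, -62.8, 34.5]
tcp_rot: [-0.385, 1.545, 2.876]
contact_force: [0.1, -0.3, -3.7]
grip_width: 63.9
```

Request:
step_arm([
  [[0.0005,0,0,0],[0.001,0,0,0],[0.0015,0,0,0],[0.002,0,0,0],[0.002,0,0,0]],
])

```text
time: 20.65
tool_pos: [591.7, -62.8, 32.5]
tcp_rot: [-0.385, 1.545, 2.876]
contact_force: [-0.2, 0.7, -3.1]
grip_width: 63.9
```

Request:
step_arm([
  [[0.0003,0,0,0],[0.0006,0,0,0],[0.0009,0,0,0],[0.001,0,0,0],[0.001,0,0,0]],
])

```text
time: 21.07
tool_pos: [591.7, -62.8, 31.5]
tcp_rot: [-0.384, 1.545, 2.877]
contact_force: [0.1, 0.0, -3.5]
grip_width: 64.0
```

Request:
step_arm([
  [[0.0003,0,0,0],[0.0006,0,0,0],[0.0009,0,0,0],[0.001,0,0,0],[0.001,0,0,0]],
])

```text
time: 21.48
tool_pos: [591.6, -62.8, 31.3]
tcp_rot: [-0.38, 1.546, 2.88]
contact_force: [-4.6, -0.1, 5.0]
grip_width: 63.9
```

Request:
step_arm([
  [[0.0002,0,0,0],[0.0004,0,0,0],[0.0006,0,0,0],[0.0008,0,0,0],[0.0008,0,0,0]],
])

```text
time: 21.9
tool_pos: [591.8, -62.8, 31.2]
tcp_rot: [-0.379, 1.546, 2.881]
contact_force: [-3.6, -0.1, 7.1]
grip_width: 64.1
```

Request:
step_arm([
  [[0,0,0,0],[0,0,0,0],[0,0,0,0],[0,0,0,0],[0,0,0,0]],
], jaw=0)

```text
time: 22.32
tool_pos: [591.8, -62.8, 31.1]
tcp_rot: [-0.38, 1.546, 2.88]
contact_force: [0.4, 0.6, -0.0]
grip_width: 90.3
```

Request:
step_arm([
  [[-0.01,0,0,0],[-0.03,0,0,0],[-0.05,0,0,0],[-0.07,0,0,0],[-0.07,0,0,0]],
])

```text
time: 22.73
tool_pos: [596.1, -63.9, 106.0]
tcp_rot: [-0.394, 1.554, 2.866]
contact_force: [0.5, 0.2, -0.5]
grip_width: 91.7
```

Request:
step_arm([
  [[-0.02,0,0,0],[-0.04,0,0,0],[-0.06,0,0,0],[-0.075,0,0,0],[-0.075,0,0,0]],
])

```text
time: 23.15
tool_pos: [598.9, -64.5, 184.4]
tcp_rot: [-0.423, 1.561, 2.837]
contact_force: [0.2, 0.5, 0.3]
grip_width: 91.6
```

```bash
python3 - <<'E'
from h import *
c=cap('top'); blobs(c)
plan([(447,332,180,-18.8,4)])
E
```

```text
red px [353. 229.] z 66.9 ctr 574.5 -156.7 size 41.7 x 29.7 yaw 89.7
green px [403. 213.] z 77.9 ctr 614.7 -275.5 size 130.1 x 65.3 yaw 6.9
green px [149. 280.] z 126.0 ctr 447.4 332.3 size 86.5 x 65.2 yaw -18.8
blue px [317. 237.] z 77.4 ctr 553.2 -66.9 size 62.3 x 55.7 yaw -82.9
yellow px [270. 228.] z 11.8 ctr 578.4 51.0 size 141.6 x 62.4 yaw 6.5
yellow px [161. 274.] z 71.3 ctr 446.6 332.0 size 132.3 x 65.1 yaw -18.6
t 23.2 tcp [598.  -64.4 182.3] toolx [-0.0125  0.0037 -0.9999] boxyaw 6.8 q [-0.23  0.52  1.36  0.    1.27  1.22] F [ 0.   0.1 -0.8] w 91.5
 -> (447, 332, 180, -18.8) call 1 / 4 shift [ 0.0014 -0.1029  0.0257] turn 6.4
 -> (447, 332, 180, -18.8) call 2 / 4 shift [ 0.0014 -0.0993  0.037 ] turn 6.4
 -> (447, 332, 180, -18.8) call 3 / 4 shift [ 0.0014 -0.0946  0.0479] turn 6.4
 -> (447, 332, 180, -18.8) call 4 / 4 shift [ 0.0014 -0.0887  0.0581] turn 6.4
```

Request:
step_arm([
  [[0,-0.03,0.008,2],[0,-0.062,0.016,4],[0.001,-0.092,0.023,6],[0.001,-0.103,0.026,6.4],[0.001,-0.103,0.026,6.4]],
])

```text
time: 23.62
tool_pos: [558.4, 37.2, 180.9]
tcp_rot: [-0.281, 1.555, 2.871]
contact_force: [-0.0, -0.6, 0.4]
grip_width: 92.1
```

Request:
step_arm([
  [[0,-0.03,0.011,2],[0,-0.062,0.023,4],[0.001,-0.09,0.033,6],[0.001,-0.099,0.037,6.4],[0.001,-0.099,0.037,6.4]],
])

```text
time: 24.03
tool_pos: [519.8, 136.7, 180.3]
tcp_rot: [-0.137, 1.554, 2.907]
contact_force: [0.7, -0.3, -0.6]
grip_width: 92.0
```

Request:
step_arm([
  [[0,-0.03,0.015,2],[0,-0.06,0.03,4],[0.001,-0.085,0.043,6],[0.001,-0.095,0.048,6.4],[0.001,-0.095,0.048,6.4]],
])

```text
time: 24.45
tool_pos: [481.6, 236.4, 179.9]
tcp_rot: [-0.009, 1.554, 2.925]
contact_force: [-0.5, 0.0, 0.0]
grip_width: 91.9
```

```bash
python3 - <<'E'
from h import *
c=cap('wrist'); blobs(c)
plan([(448,332,165,-18.8,1)])
E
```

```text
green px [172. 251.] z 128.1 ctr 474.5 324.6 size 66.0 x 41.0 yaw 70.1
green px [196. 322.] z 128.2 ctr 414.1 328.9 size 29.7 x 24.1 yaw 70.9
blue px [532.  54.] z 11.7 ctr 568.5 -43.0 size 99.5 x 25.9 yaw 6.8
blue px [548.  24.] z 43.5 ctr 588.2 -26.1 size 35.3 x 12.7 yaw 6.7
yellow px [453.  61.] z 11.6 ctr 575.4 43.8 size 132.6 x 75.1 yaw 6.5
yellow px [199. 206.] z 71.2 ctr 467.9 327.5 size 96.7 x 65.6 yaw -19.3
yellow px [423. 340.] z 273.6 ctr 499.8 198.4 size 74.3 x 3.9 yaw 78.1
t 24.5 tcp [482.1 235.2 180. ] toolx [-0.0162  0.0031 -0.9999] boxyaw -11.9 q [0.31 0.41 1.55 0.01 1.19 2.08] F [0.3 0.6 0.2] w 92.0
 -> (448, 332, 165, -18.8) call 1 / 1 shift [ 0.0158 -0.0877  0.0531] turn 6.9
```

Request:
step_arm([
  [[0.003,-0.028,0.017,2],[0.006,-0.055,0.033,4],[0.01,-0.08,0.048,6],[0.015,-0.088,0.053,6.9],[0.015,-0.088,0.053,6.9]],
])

```text
time: 24.92
tool_pos: [448.5, 332.1, 164.6]
tcp_rot: [0.209, 1.553, 3.023]
contact_force: [-0.7, -0.5, 0.1]
grip_width: 92.0
```

```bash
python3 - <<'E'
from h import *
plan([(448,332,85,-18.8,1)])
E
```

```text
t 24.9 tcp [448.5 332.1 164.6] toolx [-0.0174  0.0021 -0.9998] boxyaw -18.8 q [0.49 0.46 1.51 0.01 1.18 2.39] F [-0.7 -0.5  0.1] w 92.0
 -> (448, 332, 85, -18.8) call 1 / 1 shift [ 0.0796 -0.0001 -0.0009] turn 0.0
```

Request:
step_arm([
  [[0.01,0,0,0],[0.02,0,0,0],[0.03,-0.001,-0.001,0],[0.04,-0.001,-0.001,0],[0.04,-0.001,-0.001,0]],
])

```text
time: 25.33
tool_pos: [448.3, 331.2, 121.9]
tcp_rot: [0.339, 1.549, -3.131]
contact_force: [-0.7, 0.4, 0.3]
grip_width: 91.6
```

Request:
step_arm([
  [[0.009,-0.001,-0.001,0],[0.018,-0.001,-0.002,0],[0.027,-0.001,-0.002,0],[0.036,-0.001,-0.002,0],[0.036,-0.001,-0.002,0]],
])

```text
time: 25.75
tool_pos: [448.6, 331.0, 83.6]
tcp_rot: [0.408, 1.546, -3.062]
contact_force: [-0.2, 0.6, -1.0]
grip_width: 91.6
```

```bash
python3 - <<'E'
from h import *
plan([(448,332,86,-18.8,1)])
E
```

```text
t 25.8 tcp [448.6 331.   83.6] toolx [-0.0246 -0.002  -0.9997] boxyaw -18.8 q [0.49 0.56 1.6  0.01 1.   2.39] F [-0.2  0.6 -1. ] w 91.6
 -> (448, 332, 86, -18.8) call 1 / 1 shift [-0.0024 -0.0008  0.001 ] turn -0.0
```

Request:
step_arm([
  [[-0.001,0,0.001,0],[-0.002,0,0.001,0],[-0.002,0,0.001,0],[-0.002,0,0.001,0],[-0.002,0,0.001,0]],
])

```text
time: 26.17
tool_pos: [448.0, 331.5, 86.1]
tcp_rot: [0.389, 1.547, -3.081]
contact_force: [-1.1, -0.9, 0.1]
grip_width: 91.8
```

Request:
step_arm([
  [[0,0,0,0],[0,0,0,0],[0,0,0,0],[0,0,0,0],[0,0,0,0]],
], jaw=1)

```text
time: 26.58
tool_pos: [448.1, 331.7, 86.2]
tcp_rot: [0.371, 1.547, -3.099]
contact_force: [0.4, -0.4, 0.0]
grip_width: 64.1
```

Request:
step_arm([
  [[0,0,0,0],[0,0,0,0],[0,0,0,0],[0,0,0,0],[0,0,0,0]],
])

```text
time: 27.0
tool_pos: [448.1, 331.7, 86.2]
tcp_rot: [0.369, 1.548, -3.101]
contact_force: [-1.5, -0.2, 0.9]
grip_width: 64.1
```

Request:
step_arm([
  [[-0.005,0,0,0],[-0.015,0,0,0],[-0.03,0,0,0],[-0.05,0,0,0],[-0.05,0,0,0]],
])

```text
time: 27.42
tool_pos: [451.2, 332.7, 140.2]
tcp_rot: [0.209, 1.553, 3.022]
contact_force: [1.2, -0.0, -1.3]
grip_width: 63.9
```

Request:
step_arm([
  [[-0.015,0,0,0],[-0.03,0,0,0],[-0.04,0,0,0],[-0.05,0,0,0],[-0.05,0,0,0]],
])

```text
time: 27.83
tool_pos: [452.7, 332.9, 191.9]
tcp_rot: [0.097, 1.556, 2.911]
contact_force: [-0.1, -0.8, -2.1]
grip_width: 64.2
```

```bash
python3 - <<'E'
from h import *
plan([(580,40,200,0,3),(614,-275.5,200,6.8,3)])
E
```

```text
t 27.8 tcp [452.7 332.9 191.9] toolx [-0.0147  0.0034 -0.9999] boxyaw -18.8 q [0.49 0.44 1.47 0.01 1.24 2.39] F [-0.1 -0.8 -2.1] w 64.2
 -> (580, 40, 200, 0) call 1 / 3 shift [-0.0037  0.0788 -0.0716] turn -6.3
 -> (580, 40, 200, 0) call 2 / 3 shift [-0.0037  0.0861 -0.0626] turn -6.3
 -> (580, 40, 200, 0) call 3 / 3 shift [-0.0037  0.0924 -0.0528] turn -6.3
 -> (614, -275.5, 200, 6.8) call 1 / 3 shift [-0.0005  0.1052 -0.0113] turn -2.3
 -> (614, -275.5, 200, 6.8) call 2 / 3 shift [-0.0005  0.1055 -0.0072] turn -2.3
 -> (614, -275.5, 200, 6.8) call 3 / 3 shift [-0.0005  0.1057 -0.003 ] turn -2.3
```

Request:
step_arm([
  [[-0.001,0.025,-0.022,-2],[-0.002,0.05,-0.045,-4],[-0.003,0.07,-0.064,-6],[-0.004,0.079,-0.072,-6.3],[-0.004,0.079,-0.072,-6.3]],
])

```text
time: 28.25
tool_pos: [496.3, 232.3, 194.1]
tcp_rot: [0.085, 1.555, 3.005]
contact_force: [-0.1, 0.7, -2.1]
grip_width: 64.1
```

Request:
step_arm([
  [[-0.001,0.027,-0.02,-2],[-0.002,0.055,-0.04,-4],[-0.003,0.076,-0.055,-6],[-0.004,0.086,-0.063,-6.3],[-0.004,0.086,-0.063,-6.3]],
])

```text
time: 28.67
tool_pos: [539.7, 132.7, 196.4]
tcp_rot: [0.015, 1.555, 3.042]
contact_force: [-0.5, 0.6, -2.5]
grip_width: 63.9
```

Request:
step_arm([
  [[-0.001,0.03,-0.017,-2],[-0.002,0.06,-0.034,-4],[-0.003,0.082,-0.047,-6],[-0.004,0.092,-0.053,-6.3],[-0.004,0.092,-0.053,-6.3]],
])

```text
time: 29.08
tool_pos: [582.4, 34.3, 198.9]
tcp_rot: [-0.091, 1.554, 3.044]
contact_force: [-0.8, 0.1, -1.9]
grip_width: 63.5
```

```bash
python3 - <<'E'
from h import *
plan([(614,-275.5,190,6.8,3)])
c=cap('top','t5'); blobs(c)
i=c['color'][165:265,230:440]; cv2.imwrite('pics/t5c.png',cv2.resize(i,(798,380),interpolation=2)[:,:,::-1])
P=cloud(c); print('lid green z along x:',[(P[v,402]).round(0).tolist() for v in range(180,245,4)])
E
```

```text
t 29.1 tcp [582.4  34.3 198.9] toolx [-0.0168  0.0016 -0.9999] boxyaw -0.4 q [-0.07  0.48  1.39  0.    1.29  1.5 ] F [-0.8  0.1 -1.9] w 63.5
 -> (614, -275.5, 190, 6.8) call 1 / 3 shift [ 0.0026  0.1032 -0.0113] turn -2.4
 -> (614, -275.5, 190, 6.8) call 2 / 3 shift [ 0.0026  0.1036 -0.007 ] turn -2.4
 -> (614, -275.5, 190, 6.8) call 3 / 3 shift [ 0.0026  0.1038 -0.0026] turn -2.4
red px [357. 217.] z 65.9 ctr 601.9 -167.3 size 85.9 x 66.3 yaw 6.7
green px [401. 211.] z 77.6 ctr 614.6 -275.5 size 130.4 x 65.3 yaw 6.9
green px [275. 235.] z 239.8 ctr 545.6 33.5 size 59.2 x 18.4 yaw 89.8
blue px [324. 231.] z 81.0 ctr 590.1 -76.4 size 130.0 x 46.1 yaw -0.5
yellow px [276. 247.] z 11.6 ctr 525.6 39.2 size 78.2 x 39.0 yaw 89.9
yellow px [157. 279.] z 71.7 ctr 446.9 332.7 size 132.2 x 67.0 yaw -18.6
lid green z along x: [[705.0, -299.0, -4.0], [681.0, -277.0, 72.0], [671.0, -276.0, 74.0], [660.0, -275.0, 76.0], [651.0, -276.0, 72.0], [640.0, -275.0, 75.0], [630.0, -274.0, 75.0], [620.0, -274.0, 76.0], [610.0, -273.0, 76.0], [601.0, -274.0, 74.0], [591.0, -273.0, 74.0], [581.0, -273.0, 75.0], [571.0, -272.0, 75.0], [561.0, -273.0, 73.0], [551.0, -272.0, 74.0], [544.0, -288.0, 18.0], [534.0, -292.0, 4.0]]
```

View pics/t5c.png

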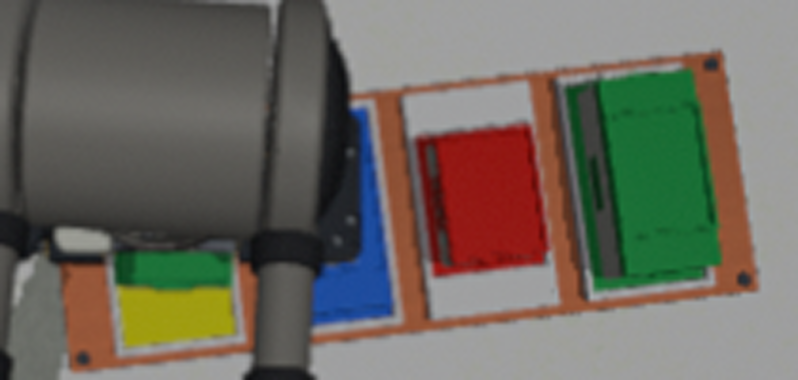

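The crop shows red and blue sitting inside their holders and the large green lid free at crop px (650,165). I move over it and measure the fit from the wrist camera.

Request:
step_arm([
  [[0.001,0.03,-0.003,-1],[0.002,0.062,-0.007,-2],[0.002,0.092,-0.01,-2.4],[0.003,0.103,-0.011,-2.4],[0.003,0.103,-0.011,-2.4]],
])

```text
time: 29.55
tool_pos: [591.7, -67.8, 194.9]
tcp_rot: [-0.184, 1.552, 2.992]
contact_force: [-0.7, 0.6, -2.7]
grip_width: 64.0
```

Request:
step_arm([
  [[0.001,0.03,-0.002,-1],[0.002,0.062,-0.004,-2],[0.002,0.092,-0.006,-2.4],[0.003,0.104,-0.007,-2.4],[0.003,0.104,-0.007,-2.4]],
])

```text
time: 29.97
tool_pos: [602.2, -171.8, 190.7]
tcp_rot: [-0.245, 1.551, 2.97]
contact_force: [-0.1, 0.2, -2.7]
grip_width: 63.9
```

```bash
cat > m.py <<'E'
from h import *
def lidpts(c,zlo,zhi,name=None,col='green',dil=1):
    P=cloud(c); m=masks(c)[col]&(P[...,2]>zlo)&(P[...,2]<zhi)
    v,u=np.nonzero(m); return P,m
def edges(c,zlo,zhi,zp,yaw,col='green',sel=lambda u,v:np.ones(len(u),bool)):
    P,m=lidpts(c,zlo,zhi,col=col)
    n,L,st,ce=cv2.connectedComponentsWithStats(m.astype(np.uint8)); i=1+np.argmax(st[1:,4]); v,u=np.nonzero(L==i)
    w=onz(c,np.stack([u,v],1),zp); a=np.radians(yaw)
    s=w[:,0]*np.cos(a)+w[:,1]*np.sin(a); t=-w[:,0]*np.sin(a)+w[:,1]*np.cos(a)
    print('px bbox',st[i],'z med %.1f'%np.median(P[L==i][:,2]),'along %.1f..%.1f across %.1f..%.1f'%(*np.percentile(s,[.3,99.7]),*np.percentile(t,[.3,99.7])))
    # edges per band of along
    for lo in np.arange(s.min(),s.max(),15):
        k=(s>=lo)&(s<lo+15)
        if k.sum()>40: print('   along %.0f: across %.1f..%.1f'%(lo,*np.percentile(t[k],[.5,99.5])))
E
python3 - <<'E'
from m import *
c=cap('wrist','w6'); 
for z in((60,90,76),(215,260,238)): edges(c,*z,6.8)
plan([(613.5,-277,150,6.8,1)])
c=cap('top'); edges(c,60,90,75,6.8)
E
```

```text
px bbox [ 361  119   78  137 9372] z med 76.4 along 517.1..647.2 across -381.2..-313.9
   along 516: across -378.1..-316.7
   along 531: across -380.7..-315.8
   along 546: across -380.9..-315.9
   along 561: across -381.0..-313.7
   along 576: across -381.2..-314.1
   along 591: across -381.4..-313.8
   along 606: across -381.3..-314.1
   along 621: across -378.5..-313.8
   along 636: across -378.5..-314.2
px bbox [  207   201   157    83 11696] z med 229.0 along 590.8..626.7 across -273.7..-213.1
   along 590: across -273.3..-212.9
   along 605: across -273.8..-213.6
   along 620: across -271.6..-214.9
t 30.0 tcp [ 602.1 -170.2  190.8] toolx [-0.0193  0.0043 -0.9998] boxyaw 4.3 q [-0.4   0.57  1.26 -0.    1.33  1.1 ] F [ 0.1  0.8 -2.5] w 63.9
 -> (613.5, -277, 150, 6.8) call 1 / 1 shift [ 0.0401  0.1076 -0.0042] turn -2.5
px bbox [392 218  27  20 413] z med 75.4 along 512.7..556.8 across -378.8..-313.8
   along 512: across -376.8..-314.0
   along 527: across -379.0..-313.8
   along 542: across -378.2..-314.4
```

View pics/w6.png

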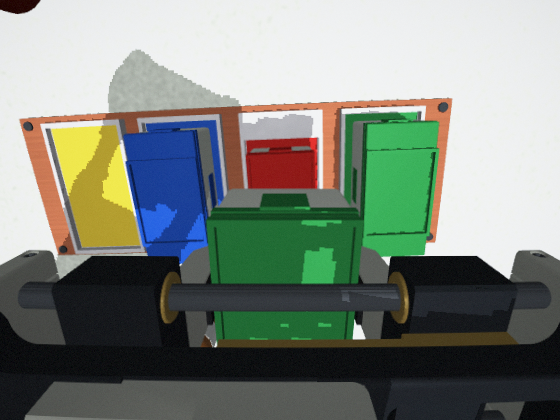

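The wrist view shows the large green lid at px (400,190), the held box at (285,260), and red and blue seated. Red and blue, set down at known TCP poses, can give me the camera bias.

```bash
python3 - <<'E'
from m import *
c=cap('wrist')
print('red'); edges(c,58,75,66,6.7,'red'); print('blue'); edges(c,60,90,75,6.7,'blue'); print('held'); edges(c,215,260,229,4.3)
a=np.radians(6.7);b=np.radians(4.3)
for n,p,a in(('red',(603.1,-169.4),a),('blue',(591.8,-62.8),a),('held',(602.1,-170.2),b)): print(n,'tcp along %.1f across %.1f'%(p[0]*np.cos(a)+p[1]*np.sin(a),-p[0]*np.sin(a)+p[1]*np.cos(a)))
E
```

```text
red
px bbox [ 249  150   70   38 2428] z med 64.4 along 588.5..623.3 across -270.6..-206.5
   along 588: across -270.6..-206.8
   along 603: across -269.9..-206.5
   along 618: across -269.9..-206.6
blue
px bbox [ 127  128   83  135 8603] z med 76.4 along 522.2..648.5 across -165.5..-97.0
   along 518: across -144.9..-100.3
   along 533: across -159.8..-97.4
   along 548: across -160.4..-97.2
   along 563: across -165.2..-97.2
   along 578: across -165.5..-97.2
   along 593: across -165.4..-97.0
   along 608: across -165.5..-97.0
   along 623: across -165.5..-99.3
   along 638: across -165.4..-99.8
held
px bbox [  207   201   157    83 11711] z med 229.3 along 595.7..634.0 across -246.9..-181.4
   along 596: across -246.8..-181.4
   along 611: across -246.8..-181.5
   along 626: across -245.8..-182.8
red tcp along 579.2 across -238.6
blue tcp along 580.4 across -131.4
held tcp along 587.6 across -214.9
```

```bash
python3 - <<'E'
from h import *
plan([(615.8,-276.8,150,6.8,1)])
E
```

```text
t 30.1 tcp [ 602.1 -169.   191.2] toolx [-0.0191  0.0042 -0.9998] boxyaw 4.4 q [-0.39  0.57  1.26 -0.    1.33  1.1 ] F [-0.5 -0.5 -2.6] w 64.1
 -> (615.8, -276.8, 150, 6.8) call 1 / 1 shift [ 0.0405  0.1088 -0.0061] turn -2.4
```

Request:
step_arm([
  [[0.008,0.025,-0.001,-1],[0.016,0.05,-0.003,-2],[0.024,0.075,-0.004,-2.4],[0.034,0.1,-0.005,-2.4],[0.04,0.109,-0.006,-2.4]],
])

```text
time: 30.53
tool_pos: [615.8, -277.8, 149.4]
tcp_rot: [-0.319, 1.551, 2.941]
contact_force: [0.0, -0.1, -3.6]
grip_width: 64.0
```

Request:
step_arm([
  [[0,0,0,0],[0,0,0,0],[0,0,0,0],[0,0,0,0],[0,0,0,0]],
])

```text
time: 30.95
tool_pos: [616.3, -276.4, 150.4]
tcp_rot: [-0.313, 1.552, 2.949]
contact_force: [0.1, -0.1, -2.6]
grip_width: 64.0
```

```bash
python3 - <<'E'
from m import *
plan([(615.8,-276.8,115,6.8,1)])
c=cap('wrist'); edges(c,60,90,75,6.8); edges(c,165,215,189,6.8)
E
```

```text
t 30.9 tcp [ 616.3 -276.4  150.4] toolx [-0.0187  0.0037 -0.9998] boxyaw 6.9 q [-0.53  0.69  1.14 -0.01  1.32  0.92] F [ 0.1 -0.1 -2.6] w 64.0
 -> (615.8, -276.8, 115, 6.8) call 1 / 1 shift [ 0.0354  0.0005 -0.0001] turn 0.1
px bbox [ 244  129   84   59 4686] z med 76.4 along 603.1..647.8 across -379.6..-316.3
   along 603: across -379.7..-316.2
   along 618: across -379.2..-316.7
   along 633: across -379.4..-316.7
px bbox [  207   195   156    89 11946] z med 188.6 along 587.6..628.2 across -380.2..-315.1
   along 587: across -380.2..-315.1
   along 602: across -380.0..-315.2
   along 617: across -378.8..-316.8
```

```bash
python3 - <<'E'
from m import *
c=cap('wrist'); P=cloud(c)
edges(c,70,84,76,6.8); edges(c,183,197,188.6,6.8)
for u in(262,285,320): print(u,[(v,*P[v,u].round(0)[[0,2]]) for v in range(124,216,4)])
i=c['color'][110:250,190:380]; cv2.imwrite('pics/w7c.png',cv2.resize(i,(760,560),interpolation=2)[:,:,::-1])
E
```

```text
px bbox [ 244  130   84   58 4609] z med 76.4 along 603.3..645.6 across -379.5..-316.3
   along 603: across -379.7..-316.1
   along 618: across -379.3..-316.8
   along 633: across -379.3..-317.0
px bbox [  207   210   156    74 10804] z med 188.6 along 587.3..621.6 across -380.6..-315.3
   along 587: across -380.5..-315.3
   along 602: across -380.4..-315.4
   along 617: across -379.6..-316.4
262 [(124, np.float64(682.0), np.float64(11.0)), (128, np.float64(679.0), np.float64(19.0)), (132, np.float64(680.0), np.float64(70.0)), (136, np.float64(677.0), np.float64(76.0)), (140, np.float64(674.0), np.float64(77.0)), (144, np.float64(672.0), np.float64(77.0)), (148, np.float64(668.0), np.float64(76.0)), (152, np.float64(665.0), np.float64(77.0)), (156, np.float64(663.0), np.float64(77.0)), (160, np.float64(659.0), np.float64(75.0)), (164, np.float64(657.0), np.float64(79.0)), (168, np.float64(653.0), np.float64(77.0)), (172, np.float64(650.0), np.float64(76.0)), (176, np.float64(647.0), np.float64(75.0)), (180, np.float64(644.0), np.float64(76.0)), (184, np.float64(641.0), np.float64(76.
[... 1667 characters left out ...]
loat64(671.0), np.float64(75.0)), (156, np.float64(668.0), np.float64(77.0)), (160, np.float64(665.0), np.float64(77.0)), (164, np.float64(662.0), np.float64(78.0)), (168, np.float64(659.0), np.float64(80.0)), (172, np.float64(656.0), np.float64(77.0)), (176, np.float64(652.0), np.float64(77.0)), (180, np.float64(649.0), np.float64(77.0)), (184, np.float64(646.0), np.float64(76.0)), (188, np.float64(659.0), np.float64(142.0)), (192, np.float64(659.0), np.float64(151.0)), (196, np.float64(659.0), np.float64(159.0)), (200, np.float64(659.0), np.float64(166.0)), (204, np.float64(658.0), np.float64(171.0)), (208, np.float64(659.0), np.float64(180.0)), (212, np.float64(658.0), np.float64(184.0))]
```

View pics/w7c.png

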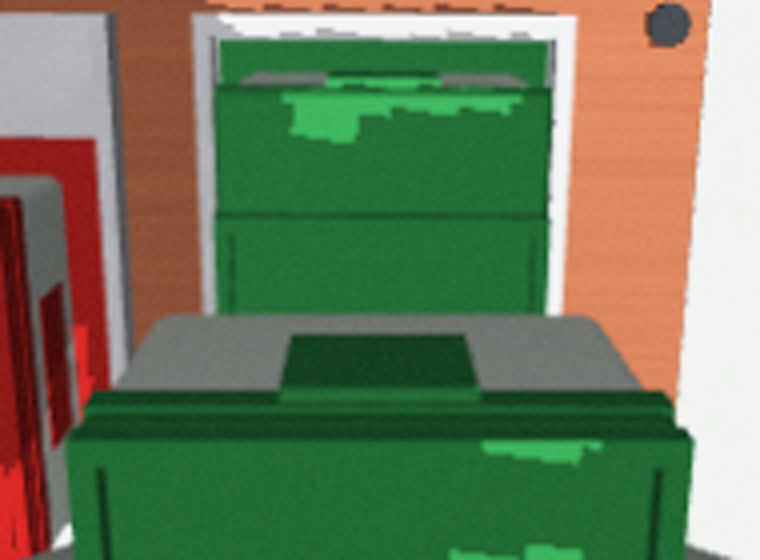

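The crop shows the held box front (crop px 380,435) square over the large lid (380,150). Lateral offsets are under 1 mm, so I lower it.

Request:
step_arm([
  [[0.008,0,0,0],[0.016,0,0,0],[0.024,0,0,0],[0.032,0,-0.001,0],[0.032,0,-0.001,0]],
])

```text
time: 31.47
tool_pos: [615.3, -276.1, 115.1]
tcp_rot: [-0.376, 1.547, 2.885]
contact_force: [-1.8, -0.6, -3.8]
grip_width: 64.0
```

Request:
step_arm([
  [[0.004,0,0,0],[0.008,0,0,0],[0.011,0,0,0],[0.014,0,-0.001,0],[0.014,0,-0.001,0]],
])

```text
time: 31.88
tool_pos: [615.9, -275.8, 100.4]
tcp_rot: [-0.387, 1.546, 2.874]
contact_force: [0.8, -0.2, -1.9]
grip_width: 63.9
```

```bash
python3 - <<'E'
from m import *
plan([(616.6,-276.5,101,6.8,1)])
c=cap('wrist');P=cloud(c); v0=200
for u in (262,285,320): print([(v,*P[v,u].round(0)[[0,2]]) for v in range(130,225,6)])
E
```

```text
t 31.9 tcp [ 615.9 -275.8  100.4] toolx [-0.0236  0.0065 -0.9997] boxyaw 6.8 q [-0.53  0.74  1.2  -0.01  1.23  0.92] F [ 0.8 -0.2 -1.9] w 63.9
 -> (616.6, -276.5, 101, 6.8) call 1 / 1 shift [-0.0006  0.0008 -0.0006] turn 0.0
[(130, np.float64(680.0), np.float64(10.0)), (136, np.float64(680.0), np.float64(60.0)), (142, np.float64(678.0), np.float64(77.0)), (148, np.float64(675.0), np.float64(76.0)), (154, np.float64(671.0), np.float64(76.0)), (160, np.float64(668.0), np.float64(77.0)), (166, np.float64(664.0), np.float64(76.0)), (172, np.float64(660.0), np.float64(76.0)), (178, np.float64(657.0), np.float64(80.0)), (184, np.float64(653.0), np.float64(77.0)), (190, np.float64(655.0), np.float64(98.0)), (196, np.float64(657.0), np.float64(115.0)), (202, np.float64(656.0), np.float64(124.0)), (208, np.float64(656.0), np.float64(131.0)), (214, np.float64(655.0), np.float64(136.0)), (220, np.float64(655.0), np.float64(143.0))]
[(130, np.float64(682.0), np.float64(10.0)), (136, np.float64(682.0), np.float64(69.0)), (142, np.float64(680.0), np.float64(76.0)), (148, np.float64(676.0), np.floa
[... 554 characters left out ...]
.float64(685.0), np.float64(11.0)), (136, np.float64(684.0), np.float64(58.0)), (142, np.float64(682.0), np.float64(76.0)), (148, np.float64(679.0), np.float64(76.0)), (154, np.float64(675.0), np.float64(77.0)), (160, np.float64(672.0), np.float64(77.0)), (166, np.float64(668.0), np.float64(77.0)), (172, np.float64(665.0), np.float64(77.0)), (178, np.float64(661.0), np.float64(79.0)), (184, np.float64(657.0), np.float64(78.0)), (190, np.float64(658.0), np.float64(96.0)), (196, np.float64(658.0), np.float64(109.0)), (202, np.float64(658.0), np.float64(119.0)), (208, np.float64(658.0), np.float64(129.0)), (214, np.float64(658.0), np.float64(136.0)), (220, np.float64(657.0), np.float64(141.0))]
```

Request:
step_arm([
  [[0,0.0003,-0.0006,0],[0,0.0006,-0.0013,0],[0.001,0.0006,-0.0013,0],[0.002,0.0006,-0.0013,0],[0.002,0.0006,-0.0013,0]],
])

```text
time: 32.35
tool_pos: [617.2, -276.2, 98.7]
tcp_rot: [-0.384, 1.547, 2.877]
contact_force: [0.5, -0.4, -3.2]
grip_width: 64.0
```

Request:
step_arm([
  [[0.0003,0,0,0],[0.0007,0,0,0],[0.001,0,0,0],[0.0012,0,0,0],[0.0012,0,0,0]],
])

```text
time: 32.77
tool_pos: [617.2, -276.2, 97.4]
tcp_rot: [-0.385, 1.546, 2.876]
contact_force: [0.6, -0.7, -2.7]
grip_width: 63.8
```

Request:
step_arm([
  [[0.0003,0,0,0],[0.0007,0,0,0],[0.001,0,0,0],[0.0012,0,0,0],[0.0012,0,0,0]],
])

```text
time: 33.18
tool_pos: [617.1, -276.2, 96.1]
tcp_rot: [-0.386, 1.546, 2.875]
contact_force: [0.4, 0.4, -2.5]
grip_width: 63.9
```

Request:
step_arm([
  [[0.0003,0,0,0],[0.0007,0,0,0],[0.001,0,0,0],[0.0012,0,0,0],[0.0012,0,0,0]],
])

```text
time: 33.6
tool_pos: [617.0, -276.2, 94.9]
tcp_rot: [-0.388, 1.546, 2.873]
contact_force: [-0.3, -0.0, -2.9]
grip_width: 63.7
```

Request:
step_arm([
  [[0.0003,0,0,0],[0.0006,0,0,0],[0.0009,0,0,0],[0.001,0,0,0],[0.001,0,0,0]],
])

```text
time: 34.02
tool_pos: [617.0, -276.2, 93.8]
tcp_rot: [-0.388, 1.546, 2.873]
contact_force: [-0.1, -0.4, -1.6]
grip_width: 63.9
```

Request:
step_arm([
  [[0.0003,0,0,0],[0.0006,0,0,0],[0.0009,0,0,0],[0.001,0,0,0],[0.001,0,0,0]],
])

```text
time: 34.43
tool_pos: [617.0, -276.1, 92.7]
tcp_rot: [-0.389, 1.546, 2.872]
contact_force: [0.0, -0.1, -3.0]
grip_width: 63.9
```

Request:
step_arm([
  [[0.0003,0,0,0],[0.0006,0,0,0],[0.0008,0,0,0],[0.0008,0,0,0],[0.0008,0,0,0]],
])

```text
time: 34.85
tool_pos: [617.0, -276.2, 92.6]
tcp_rot: [-0.377, 1.547, 2.884]
contact_force: [-2.1, 0.9, 3.2]
grip_width: 63.9
```

```bash
python3 - <<'E'
from m import *
plan([(617,-276.2,91,6.8,1)])
c=cap('wrist'); P=cloud(c); k=masks(c)['green']
print('held lid',np.nanmedian(P[235:280,230:340,2]),'large lid',np.nanmedian(P[150:165,260:310,2]))
E
```

```text
t 34.9 tcp [ 617.  -276.2   92.6] toolx [-0.0234  0.0062 -0.9997] boxyaw 6.8 q [-0.53  0.75  1.2  -0.01  1.21  0.92] F [-2.1  0.9  3.2] w 63.9
 -> (617, -276.2, 91, 6.8) call 1 / 1 shift [ 0.0016  0.     -0.    ] turn 0.0
held lid 130.59808222563152 large lid 76.45581927344115
```

Contact, and the lid-to-lid height difference of 54.1 mm matches the seated 54.3 mm in the tray. It is home, so I release.

Request:
step_arm([
  [[0,0,0,0],[0,0,0,0],[0,0,0,0],[0,0,0,0],[0,0,0,0]],
], jaw=0)

```text
time: 35.32
tool_pos: [617.0, -276.2, 92.3]
tcp_rot: [-0.381, 1.547, 2.88]
contact_force: [0.1, 0.2, -0.1]
grip_width: 90.8
```

Request:
step_arm([
  [[-0.01,0,0,0],[-0.025,0,0,0],[-0.04,0,0,0],[-0.06,0,0,0],[-0.06,0,0,0]],
])

```text
time: 35.73
tool_pos: [620.4, -277.7, 157.6]
tcp_rot: [-0.25, 1.554, 3.011]
contact_force: [0.2, -0.1, 0.4]
grip_width: 91.7
```

Request:
step_arm([
  [[-0.015,0,0,0],[-0.03,0,0,0],[-0.04,0,0,0],[-0.05,0,0,0],[-0.05,0,0,0]],
])

```text
time: 36.15
tool_pos: [622.0, -278.2, 209.8]
tcp_rot: [-0.155, 1.557, 3.106]
contact_force: [0.2, -0.0, -0.7]
grip_width: 91.9
```

```bash
python3 - <<'E'
from m import *
plan([(580,40,195,0,3),(448,332,170,-18.8,3)])
E
```

```text
t 36.1 tcp [ 622.  -278.2  209.8] toolx [-1.340e-02  5.000e-04 -9.999e-01] boxyaw 6.8 q [-0.53  0.66  1.04 -0.01  1.45  0.92] F [ 0.2 -0.  -0.7] w 91.9
 -> (580, 40, 195, 0) call 1 / 3 shift [ 0.0052 -0.107   0.0012] turn 2.3
 -> (580, 40, 195, 0) call 2 / 3 shift [ 0.0052 -0.1068  0.0054] turn 2.3
 -> (580, 40, 195, 0) call 3 / 3 shift [ 0.0052 -0.1065  0.0097] turn 2.3
 -> (448, 332, 170, -18.8) call 1 / 3 shift [ 0.009  -0.0973  0.0439] turn 6.3
 -> (448, 332, 170, -18.8) call 2 / 3 shift [ 0.009  -0.092   0.0542] turn 6.3
 -> (448, 332, 170, -18.8) call 3 / 3 shift [ 0.009  -0.0855  0.064 ] turn 6.3
```

Request:
step_arm([
  [[0.001,-0.032,0,1],[0.002,-0.065,0.001,2],[0.004,-0.097,0.001,2.3],[0.005,-0.107,0.001,2.3],[0.005,-0.107,0.001,2.3]],
])

```text
time: 36.57
tool_pos: [607.7, -169.2, 204.4]
tcp_rot: [-0.182, 1.556, 3.043]
contact_force: [1.5, -0.1, -0.4]
grip_width: 92.1
```

Request:
step_arm([
  [[0.001,-0.032,0.002,1],[0.002,-0.065,0.003,2],[0.004,-0.097,0.005,2.3],[0.005,-0.107,0.005,2.3],[0.005,-0.107,0.005,2.3]],
])

```text
time: 36.98
tool_pos: [593.7, -61.8, 199.3]
tcp_rot: [-0.154, 1.555, 3.033]
contact_force: [-0.4, -0.4, 0.2]
grip_width: 92.0
```

Request:
step_arm([
  [[0.001,-0.032,0.003,1],[0.002,-0.065,0.006,2],[0.004,-0.097,0.009,2.3],[0.005,-0.107,0.01,2.3],[0.005,-0.107,0.01,2.3]],
])

```text
time: 37.4
tool_pos: [579.1, 45.1, 194.4]
tcp_rot: [-0.091, 1.555, 3.057]
contact_force: [-0.1, -0.4, 0.2]
grip_width: 91.9
```

Request:
step_arm([
  [[0.002,-0.03,0.014,2],[0.005,-0.06,0.027,4],[0.007,-0.087,0.039,6],[0.009,-0.097,0.044,6.3],[0.009,-0.097,0.044,6.3]],
])

```text
time: 37.82
tool_pos: [534.3, 141.7, 186.0]
tcp_rot: [0.048, 1.554, 3.088]
contact_force: [0.1, 0.4, 0.2]
grip_width: 91.9
```

```bash
python3 - <<'E'
from m import *
c=cap('top'); blobs(c); c=cap('wrist'); blobs(c)
plan([(448,332,130,-18.7,2)])
E
```

```text
red px [357. 217.] z 65.9 ctr 601.9 -167.3 size 85.9 x 66.2 yaw 6.7
green px [405. 211.] z 131.2 ctr 613.2 -275.3 size 85.6 x 64.9 yaw 6.3
blue px [315. 222.] z 77.4 ctr 590.4 -62.6 size 130.5 x 62.8 yaw 6.9
yellow px [275. 226.] z 11.9 ctr 579.2 44.6 size 141.6 x 75.2 yaw 6.6
red px [555. 102.] z 39.7 ctr 599.8 -133.5 size 36.4 x 8.3 yaw 8.8
blue px [501. 110.] z 77.6 ctr 593.9 -59.9 size 130.2 x 73.9 yaw 7.1
blue px [450. 122.] z 43.7 ctr 589.4 -27.4 size 36.3 x 8.5 yaw 7.2
yellow px [367. 131.] z 11.6 ctr 580.6 45.2 size 142.9 x 76.9 yaw 6.5
yellow px [117. 247.] z 70.7 ctr 500.5 314.0 size 68.8 x 37.7 yaw 62.6
yellow px [457. 340.] z 280.0 ctr 556.2 95.4 size 56.2 x 3.9 yaw 84.1
yellow px [307. 343.] z 280.2 ctr 559.4 132.6 size 18.4 x 2.0 yaw 83.9
t 37.9 tcp [535.5 139.9 186.3] toolx [-1.530e-02  4.000e-04 -9.999e-01] boxyaw -5.9 q [0.12 0.44 1.49 0.   1.23 1.79] F [ 0.2  0.6 -0.6] w 91.5
 -> (448, 332, 130, -18.7) call 1 / 2 shift [ 0.0289 -0.0911  0.0529] turn 6.4
 -> (448, 332, 130, -18.7) call 2 / 2 shift [ 0.0289 -0.0846  0.0628] turn 6.4
```

Request:
step_arm([
  [[0.006,-0.028,0.016,2],[0.012,-0.055,0.032,4],[0.02,-0.08,0.046,6],[0.029,-0.091,0.053,6.4],[0.029,-0.091,0.053,6.4]],
])

```text
time: 38.33
tool_pos: [491.1, 236.0, 156.6]
tcp_rot: [0.237, 1.553, -3.119]
contact_force: [-1.2, -1.8, -0.2]
grip_width: 92.1
```

Request:
step_arm([
  [[0.004,-0.026,0.019,2],[0.01,-0.052,0.038,4],[0.018,-0.075,0.056,6],[0.027,-0.085,0.063,6.4],[0.027,-0.085,0.063,6.4]],
])

```text
time: 38.75
tool_pos: [447.2, 332.5, 129.1]
tcp_rot: [0.398, 1.552, -3.067]
contact_force: [-0.7, -1.0, 0.2]
grip_width: 91.8
```

Request:
step_arm([
  [[0,0,0,0],[0,0,0,0],[0,0,0,0],[0,0,0,0],[0,0,0,0]],
])

```text
time: 39.17
tool_pos: [448.0, 331.7, 129.6]
tcp_rot: [0.386, 1.553, -3.08]
contact_force: [0.1, 0.4, -0.6]
grip_width: 91.7
```

```bash
python3 - <<'E'
from m import *
plan([(448,332,86,-18.7,1)])
E
```

```text
t 39.2 tcp [448.  331.7 129.6] toolx [-0.0182 -0.0011 -0.9998] boxyaw -18.6 q [0.5  0.5  1.56 0.01 1.1  2.39] F [ 0.1  0.4 -0.6] w 91.7
 -> (448, 332, 86, -18.7) call 1 / 1 shift [ 0.0435 -0.0006 -0.0006] turn 0.1
```

Request:
step_arm([
  [[0.01,0,-0.001,0],[0.02,-0.001,-0.001,0],[0.03,-0.001,-0.001,0],[0.043,-0.001,-0.001,0],[0.043,-0.001,-0.001,0]],
])

```text
time: 39.58
tool_pos: [446.6, 331.3, 83.1]
tcp_rot: [0.492, 1.547, -2.974]
contact_force: [-0.3, 0.1, -1.0]
grip_width: 91.5
```

Request:
step_arm([
  [[0.01,0,-0.001,0],[0.02,-0.001,-0.001,0],[0.03,-0.001,-0.001,0],[0.037,-0.001,-0.001,0],[0.037,-0.001,-0.001,0]],
])

```text
time: 40.0
tool_pos: [446.0, 331.3, 44.2]
tcp_rot: [0.531, 1.544, -2.936]
contact_force: [-0.1, -0.4, -0.5]
grip_width: 91.9
```

```bash
python3 - <<'E'
from m import *
plan([(448,332,25,-18.7,1)])
E
```

```text
t 40.0 tcp [446.  331.3  44.2] toolx [-0.0263 -0.0055 -0.9996] boxyaw -18.6 q [0.5  0.61 1.63 0.01 0.92 2.39] F [-0.1 -0.4 -0.5] w 91.9
 -> (448, 332, 25, -18.7) call 1 / 1 shift [ 0.0191 -0.0016 -0.0021] turn 0.1
```

Request:
step_arm([
  [[0.005,-0.001,-0.001,0],[0.01,-0.0015,-0.002,0],[0.015,-0.0015,-0.002,0],[0.018,-0.0015,-0.002,0],[0.018,-0.0015,-0.002,0]],
])

```text
time: 40.42
tool_pos: [447.6, 331.7, 25.5]
tcp_rot: [0.542, 1.543, -2.925]
contact_force: [0.6, -0.6, 0.5]
grip_width: 91.6
```

Request:
step_arm([
  [[0,0,0,0],[0,0,0,0],[0,0,0,0],[0,0,0,0],[0,0,0,0]],
], jaw=1)

```text
time: 40.83
tool_pos: [447.9, 332.1, 25.8]
tcp_rot: [0.522, 1.544, -2.945]
contact_force: [0.3, -0.2, -0.7]
grip_width: 64.5
```

Request:
step_arm([
  [[0,0,0,0],[0,0,0,0],[0,0,0,0],[0,0,0,0],[0,0,0,0]],
])

```text
time: 41.25
tool_pos: [447.9, 332.0, 25.8]
tcp_rot: [0.522, 1.544, -2.945]
contact_force: [0.1, 0.5, -0.8]
grip_width: 63.6
```

Request:
step_arm([
  [[-0.005,0,0,0],[-0.015,0,0,0],[-0.03,0,0,0],[-0.04,0,0,0],[-0.04,0,0,0]],
])

```text
time: 41.67
tool_pos: [450.4, 333.0, 68.4]
tcp_rot: [0.461, 1.548, -3.006]
contact_force: [1.0, 0.2, -3.4]
grip_width: 64.3
```

Request:
step_arm([
  [[-0.015,0,0,0],[-0.03,0,0,0],[-0.045,0,0,0],[-0.06,0,0,0],[-0.06,0,0,0]],
])

```text
time: 42.08
tool_pos: [453.1, 334.0, 131.1]
tcp_rot: [0.362, 1.553, -3.105]
contact_force: [0.8, 0.4, -3.9]
grip_width: 64.0
```

```bash
python3 - <<'E'
from m import *
plan([(580,44.7,135,6.6,3)])
E
```

```text
t 42.1 tcp [453.1 334.  131.1] toolx [-1.770e-02 -7.000e-04 -9.998e-01] boxyaw -18.6 q [0.49 0.51 1.54 0.01 1.11 2.39] F [ 0.8  0.4 -3.9] w 64.0
 -> (580, 44.7, 135, 6.6) call 1 / 3 shift [-0.002   0.0779 -0.0708] turn -8.4
 -> (580, 44.7, 135, 6.6) call 2 / 3 shift [-0.002   0.0874 -0.0587] turn -8.4
 -> (580, 44.7, 135, 6.6) call 3 / 3 shift [-0.002   0.095  -0.0453] turn -8.4
```

Request:
step_arm([
  [[-0.001,0.024,-0.022,-2.5],[-0.001,0.048,-0.044,-5],[-0.002,0.07,-0.064,-7.5],[-0.002,0.078,-0.071,-8.4],[-0.002,0.078,-0.071,-8.4]],
])

```text
time: 42.5
tool_pos: [496.1, 234.7, 131.3]
tcp_rot: [0.273, 1.552, -3.049]
contact_force: [-1.4, 0.5, -3.1]
grip_width: 64.4
```

Request:
step_arm([
  [[-0.001,0.028,-0.019,-2.5],[-0.001,0.056,-0.038,-5],[-0.002,0.08,-0.054,-7.5],[-0.002,0.087,-0.059,-8.4],[-0.002,0.087,-0.059,-8.4]],
])

```text
time: 42.92
tool_pos: [539.0, 137.0, 131.8]
tcp_rot: [0.136, 1.551, -3.042]
contact_force: [0.3, 0.4, -3.4]
grip_width: 64.2
```

Request:
step_arm([
  [[-0.001,0.028,-0.014,-2.5],[-0.001,0.055,-0.026,-5],[-0.002,0.08,-0.038,-7.5],[-0.002,0.089,-0.042,-8.4],[-0.002,0.089,-0.042,-8.4]],
])

```text
time: 43.33
tool_pos: [578.0, 45.8, 132.4]
tcp_rot: [-0.012, 1.551, -3.046]
contact_force: [-0.1, -0.2, -3.1]
grip_width: 64.0
```

Request:
step_arm([
  [[0,0,0,0],[0,0,0,0],[0,0,0,0],[0,0,0,0],[0,0,0,0]],
])

```text
time: 43.75
tool_pos: [577.7, 46.8, 132.5]
tcp_rot: [-0.017, 1.551, -3.05]
contact_force: [0.3, -0.3, -3.4]
grip_width: 64.3
```

```bash
python3 - <<'E'
from m import *
plan([(580,44.2,95,6.6,1)])
E
```

```text
t 43.8 tcp [577.7  46.8 132.5] toolx [-0.0201 -0.0018 -0.9998] boxyaw 6.2 q [-0.05  0.54  1.48 -0.    1.14  1.41] F [ 0.3 -0.3 -3.4] w 64.3
 -> (580, 44.2, 95, 6.6) call 1 / 1 shift [ 0.0374  0.0028 -0.0028] turn -0.4
```

Request:
step_arm([
  [[0.009,0.001,-0.001,-0.4],[0.018,0.002,-0.002,-0.4],[0.027,0.003,-0.003,-0.4],[0.037,0.003,-0.004,-0.4],[0.037,0.003,-0.004,-0.4]],
])

```text
time: 44.17
tool_pos: [579.8, 44.1, 92.3]
tcp_rot: [-0.053, 1.546, -3.079]
contact_force: [-0.7, 0.4, -3.8]
grip_width: 63.8
```

Request:
step_arm([
  [[0.01,0,-0.001,0],[0.02,0,-0.002,0],[0.03,0,-0.002,0],[0.04,0,-0.002,0],[0.04,0,-0.002,0]],
])

```text
time: 44.58
tool_pos: [579.1, 44.3, 49.6]
tcp_rot: [-0.071, 1.541, -3.097]
contact_force: [-0.6, -0.6, -4.3]
grip_width: 63.9
```

```bash
python3 - <<'E'
from m import *
plan([(580,44.2,36,6.6,1)])
E
```

```text
t 44.6 tcp [579.1  44.3  49.6] toolx [-0.0295 -0.0013 -0.9996] boxyaw 6.6 q [-0.05  0.65  1.55 -0.    0.98  1.4 ] F [-0.6 -0.6 -4.3] w 63.9
 -> (580, 44.2, 36, 6.6) call 1 / 1 shift [ 0.0136  0.0002 -0.0012] turn 0.0
```

Request:
step_arm([
  [[0.004,0,-0.001,0],[0.008,0,-0.001,0],[0.011,0,-0.0015,0],[0.0145,0,-0.0015,0],[0.0145,0,-0.0015,0]],
])

```text
time: 45.0
tool_pos: [580.0, 44.5, 34.5]
tcp_rot: [-0.072, 1.541, -3.099]
contact_force: [0.3, -1.3, -3.5]
grip_width: 64.3
```

Request:
step_arm([
  [[0.0004,0,0,0],[0.0008,0,0,0],[0.0012,0,0,0],[0.0014,0,0,0],[0.0014,0,0,0]],
])

```text
time: 45.42
tool_pos: [580.0, 44.5, 33.3]
tcp_rot: [-0.071, 1.541, -3.097]
contact_force: [-0.7, -0.1, -3.2]
grip_width: 64.1
```

Request:
step_arm([
  [[0.0003,0,0,0],[0.0006,0,0,0],[0.0009,0,0,0],[0.001,0,0,0],[0.001,0,0,0]],
])

```text
time: 45.83
tool_pos: [580.0, 44.4, 32.3]
tcp_rot: [-0.071, 1.541, -3.097]
contact_force: [-0.4, 0.1, -2.6]
grip_width: 64.0
```

Request:
step_arm([
  [[0.0003,0,0,0],[0.0006,0,0,0],[0.0009,0,0,0],[0.001,0,0,0],[0.001,0,0,0]],
])

```text
time: 46.25
tool_pos: [579.9, 44.4, 32.0]
tcp_rot: [-0.067, 1.541, -3.094]
contact_force: [-4.1, 0.3, 5.1]
grip_width: 64.4
```

Request:
step_arm([
  [[0.0002,0,0,0],[0.0004,0,0,0],[0.0005,0,0,0],[0.0005,0,0,0],[0.0005,0,0,0]],
])

```text
time: 46.67
tool_pos: [579.9, 44.5, 32.0]
tcp_rot: [-0.066, 1.541, -3.092]
contact_force: [-4.4, -1.3, 5.8]
grip_width: 64.3
```

Touchdown. Release, rise, and back off toward the robot's side for a final check.

Request:
step_arm([
  [[0,0,0,0],[0,0,0,0],[0,0,0,0],[0,0,0,0],[0,0,0,0]],
], jaw=0)

```text
time: 47.08
tool_pos: [580.0, 44.4, 31.8]
tcp_rot: [-0.065, 1.542, -3.092]
contact_force: [0.7, -0.6, 0.1]
grip_width: 90.5
```

Request:
step_arm([
  [[-0.01,0,0,0],[-0.03,0,0,0],[-0.05,0,0,0],[-0.07,0,0,0],[-0.07,0,0,0]],
])

```text
time: 47.5
tool_pos: [584.8, 44.5, 106.7]
tcp_rot: [-0.029, 1.55, -3.055]
contact_force: [1.3, 0.4, 0.8]
grip_width: 91.6
```

Request:
step_arm([
  [[-0.02,0,0,0],[-0.05,0,0,0],[-0.08,0,0,0],[-0.11,0,0,0],[-0.11,0,0,0]],
])

```text
time: 47.92
tool_pos: [589.8, 44.6, 223.2]
tcp_rot: [0.122, 1.561, -2.904]
contact_force: [0.8, -0.7, -0.2]
grip_width: 91.7
```

Request:
step_arm([
  [[0,-0.035,0.015,0],[0,-0.07,0.03,0],[0,-0.105,0.045,0],[0,-0.14,0.06,0],[0,-0.14,0.06,0]],
])

```text
time: 48.33
tool_pos: [510.5, 181.7, 223.6]
tcp_rot: [-0.097, 1.559, -3.118]
contact_force: [0.9, -0.4, -0.4]
grip_width: 91.6
```

Request:
step_arm([
  [[0,-0.035,0.015,0],[0,-0.07,0.03,0],[0,-0.105,0.045,0],[0,-0.14,0.06,0],[0,-0.14,0.06,0]],
])

```text
time: 48.75
tool_pos: [430.6, 318.0, 224.3]
tcp_rot: [-0.243, 1.557, 3.025]
contact_force: [-0.6, 0.3, 0.8]
grip_width: 92.1
```

```bash
python3 - <<'E'
from m import *
c=cap('top','tf'); blobs(c); i=c['color'][80:330,130:450]; cv2.imwrite('pics/tfc.png',cv2.resize(i,(768,600),interpolation=2)[:,:,::-1])
c=cap('scene','sf'); i=c['color'][150:400,100:440]; cv2.imwrite('pics/sfc.png',cv2.resize(i,(799,588),interpolation=2)[:,:,::-1])
P=cloud(c); print(bot.get_obs()['tool_pos'])
E
```

```text
red px [357. 217.] z 65.8 ctr 601.9 -167.3 size 85.9 x 66.3 yaw 6.7
green px [405. 211.] z 131.3 ctr 613.2 -275.3 size 85.6 x 64.7 yaw 6.0
blue px [315. 222.] z 77.4 ctr 590.4 -62.6 size 130.5 x 62.7 yaw 7.0
yellow px [274. 227.] z 77.7 ctr 576.5 43.2 size 130.6 x 64.3 yaw 6.5
[433.41729212 314.17639721 224.14934195]
```

View pics/tfc.png

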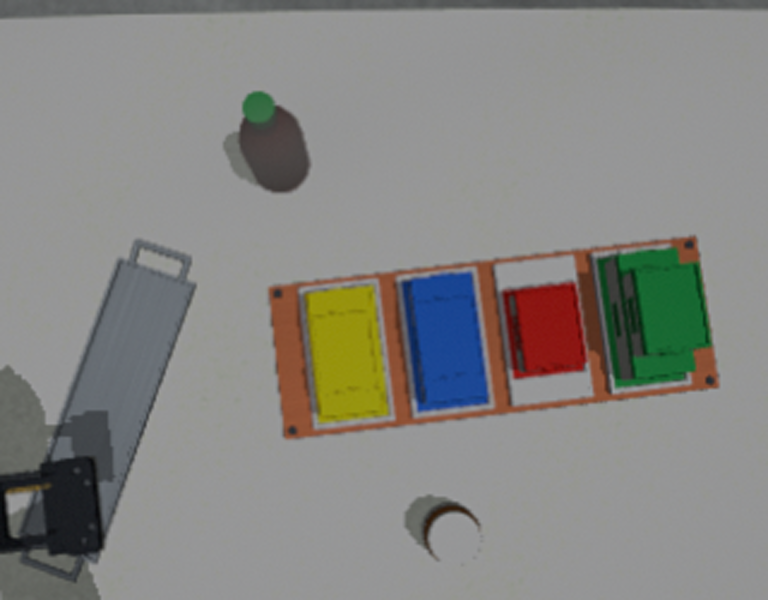

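View pics/sfc.png

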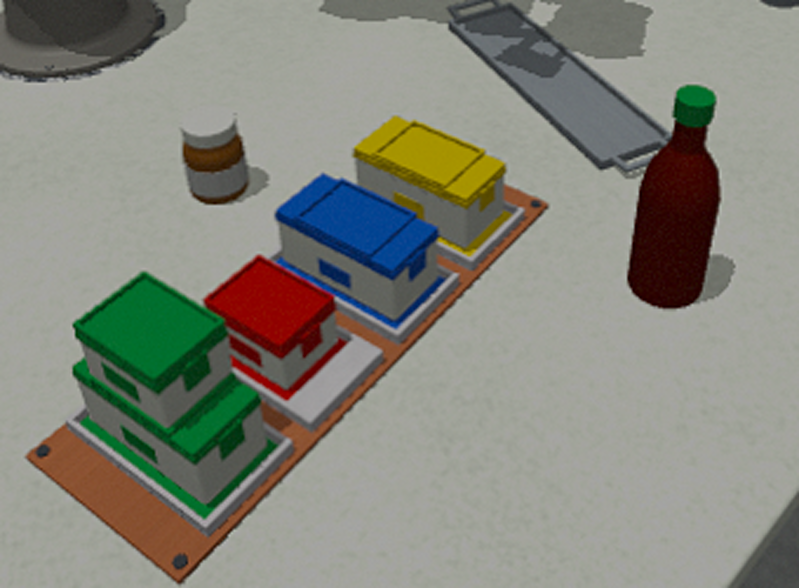

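The top and scene crops show every box flat in its own holder: yellow (345,355), blue (445,340), red (545,330) and green on green (675,305) in the top crop. The bottle and jar are untouched and the gripper is well clear, so I hand in.

```bash
python3 -c "
from plant import bot
print(bot.close_job())"
```

```text
the job is handed in; nothing more can be done
None
```

The red, blue and yellow boxes are each flat in the holder of their own colour. The small green box is on top of the large green one, which is still in its holder. The order was red, blue, green, then yellow (it was under the green), handed in at about 49 s of the 128 s allowed.

- **Placing:** each box was lowered in roughly 1 mm steps until the wrist force showed contact, then released. The highest vertical reading was about 7 N.
- **Heights:** red's lid is at about 66 mm, and blue's and yellow's at about 77.5 mm, level with the large green box before stacking. The small green lid is 54 mm above the large one, the same as when seated in the tray. Standing on the frame would read about 58 mm, so its foot is home.
- **Positions:** the top camera puts each box within about 3 mm of its holder or lid centre and square to within about 1°. The final pictures show the syrup bottle and honey jar upright and apparently where they began; I did not re-measure them.
- **Disagreements:** the top and wrist cameras differed by 2 to 4 mm along x, and the top camera read about 2 mm off the arm in y. I allowed for this when aligning the green box. The tool tilted up to about 1.7° during descents, with no visible effect on the boxes.

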